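Load the bench deburring machine and start it

TASK

Load the deburring machine and set it running: it was left switched on, so first, with the lid shut, nudge its slide switch to off (towards the robot), then swing the lid right back to its stop, put every ground workpiece lying on the rubber mat (flat bars, channel offcuts, flange) down inside the tub, lower the lid gently until it is shut, and only then nudge the switch to on. The switch must stay off while the lid is up. Leave the other tools and containers on the bench where they are.

Things in the scene. Friction and masses are not known exactly. Their poses are not given: they have to be found in the camera images.
- deburrer: Fixed machine: green open tub 175 (x) by 354 mm (y), rim 80 mm high, walls 7 mm, black rubber floor 12 mm over the bench (inside 161 by 340 mm); grey control box 175 by 100 mm, 70 mm high, on its -y side (centre at x 0, y -227 mm). Origin on the bench under the tub's centre; +x points away from the robot (turned up to 0.2 rad), to the hinge side; y along the hinge.
- lid_bar (a point): Middle of the lid's handle: round steel bar 12 mm thick, 110 mm long along the machine's y, 217 mm from the hinge line, on two arms 42 mm in front of the lid's front edge (36 mm gap; the bench is 85 mm below). Gripped across from above (closing along the machine's x) it can turn between the fingers as it follows its circle about the hinge.
- lid_hinge (a point): Centre of the lid's hinge line (along the machine's y), on the far upper edge of the tub, 80 mm above the bench. Fixed to the machine.
- lid (a joint): Angle of the green lid (354 by 175 by 8 mm, 0.3 kg): 0 = shut on the rim, 1.70 rad = right back against its stop, a little past upright. The hinge is stiff (about 0.5 N m of friction): the lid stays where it is left; some 4 N at the bar moves it.
- tub_floor (a point): Centre of the tub's inner floor, 12 mm above the bench.
- switch_ridge (a point): Middle of the top of the slide switch's ridge, the only part proud of the control box's flat top: grey, 10 mm thick (machine's x), 36 mm wide (y), 11 mm tall, top 81 mm above the bench. It slides along the machine's x; over 60 mm of free flat top lies before and behind it.
- switch (a joint): Position of the slide switch (m): 0 = on, ridge at the end away from the robot; 0.020 = off, ridge at the end nearer the robot (machine's -x). A detent in the middle (about 4 N) snaps it to the nearer end; firm stops at both ends.
- mat: Black rubber mat, 370 (x) by 270 (y) by 3 mm, fixed on the bench; origin under its centre. The workpieces start on it.
- bar1: Steel flat bar, 90 (x) by 30 (y) by 16 mm (z), 0.3 kg, a workpiece; origin at the centre of its underside. May be absent (None).
- bar2: Steel flat bar, 90 (x) by 30 (y) by 16 mm (z), 0.3 kg, a workpiece; origin at the centre of its underside. May be absent (None).
- channel1: Offcut of steel U-channel lying open side down, 85 mm long (x), 36 mm wide (y), 31 mm high (z), walls 5 mm, 0.25 kg, a workpiece; origin at the centre of its open underside. May be absent (None).
- channel2: Offcut of steel U-channel lying open side down, 85 mm long (x), 36 mm wide (y), 31 mm high (z), walls 5 mm, 0.25 kg, a workpiece; origin at the centre of its open underside. May be absent (None).
- flange: Steel flange, a workpiece: a disc 62 mm across and 14 mm thick with a round hub 36 mm across on top of it, 42 mm tall in all, axis z, 0.4 kg; origin at the centre of the disc's underside. May be absent (None).
- wrench: Steel open-ended wrench, 190 mm long, lying along its x; a bystander to be left where it is.
- hammer: Hammer, 280 mm long, lying along its x; a bystander to be left where it is.
- brush: Brush, 200 mm long, lying along its x; a bystander to be left where it is.
- disc: Dark flat grinding disc, 115 mm across, 6 mm thick; a bystander to be left where it is.
- tin: Closed tin, 84 mm across, 110 mm tall; a bystander to be left where it is.
- oil: Closed bottle, 60 mm across, 150 mm tall; a bystander to be left where it is.
Mind the look-alikes: they are no part of the job. What is shaped like the flange but brown or yellow is not meant.

How it is judged:
By the outcome, as a careful person would: the job done as asked, in the order asked, and still so for the second after the job is handed in, with the robot touching nothing.
Of bar1, bar2, channel1, channel2, flange only 3 to 5 are there at a start; the rules pass over those that are not, and their reading is None.
At some moment in a run one of bar1, bar2, channel1, channel2, flange may be knocked a few centimetres aside while the robot is not near it.
Once in a run the grip may slacken for a moment while it holds something.
It also fails if it takes over 210 s, if anything falls off the work surface, if the arm or the gripper's body presses on something with over 40 N, if the wrist force passes 120 N, or if a joint passes its speed limit or range.

ROBOT

A 7-joint arm with a two-finger parallel gripper is mounted at the origin on the work surface. World frame = base frame: x ahead of the robot, y to its left, z up, the work surface at z = 0. Lengths are in m, angles in rad, forces in N, time in s.
With the tool pointing down it reaches from about 0.425 to 0.925 m from the base axis. Payload 6.8 kg.
Tool frame: the origin (TCP) lies midway between the tips of the shut fingers; the grasp point (between the pads) lies 19 mm behind it; z points along the fingers, y is the line along which they close (so a half turn about z gives the same grasp; the last joint's range is limited). The gripper opens to 85 mm and grips with 20 to 120 N. Pads are 22 mm wide; open, the fingers measure 114 mm over their backs; the gripper's body (76 mm by 85 mm) begins 54 mm behind the grasp point. The pads swing forward as they close: fully open they stand 13 mm farther back than shut.
Start: joints at [-1.238, 0.477, 0.022, 1.555, -0.011, 1.109, -0.083], TCP at [0.288, 0.61, 0.231] pointing down, gripper open.
Joint ranges: [-2.96, 2.96], [-0.34, 2.1], [-1.41, 1.46], [0.24, 2.44], [-1.37, 4.51], [0.17, 1.92], [-2.96, 2.96]. Speed limits (rad/s): [2.39, 2.39, 3.14, 3.14, 3.14, 3.14, 3.14].

INTERFACE

Orientations are given as a rotation vector (axis times angle).
In Python, from bench import r gives the robot as it stands. The module is installed in compiled form; this text tells all that it offers.
- The arm moves only by the tool apply_moves, never from a script. Its argument "rows" is a list of rows, each a list of 6 numbers: the shift along the tool's x, y, z scaled (see below), then the turn, a rotation vector about the tool's x, y, z scaled (see below). A call has 1 to 5 rows; each row is the pose to reach, as a shift and turn from the pose commanded when the call began, along the tool's axes at that moment; what a row does not reach only later rows make up. The controller multiplies each number of a shift by 0.25 m and each number of a turn by 90 degrees. A row lasts 1/8 s, in which the tool goes at most 62.5 mm and 10.7 degrees, less where a joint would pass 70% of its speed; a pose out of reach is approached as far as the arm can. A call with a number of a shift or a turn outside -1 to 1 is refused whole. A call with a gripper value outside its range is refused whole. "claw" is the opening, from 0 (shut) to 1 (fully open), set as the call begins (left out, the last holds). The fingers move at their own pace and stop on an object; "newtons" is the grip in N (left out, the last holds). Time passes only in rows, so rows that repeat a pose let the fingers close. It gives the time, the measured TCP pose, the force, the opening and the grip force at its end, in the units of the state.
- r.get_obs(): the state, without advancing time (a new reading comes with each control period).
- r.grab_frame(name): name is "scene" or "top"; returns a dict with "pixels" (480x640x3 uint8, red, green, blue), "intrinsics" (3x3 intrinsics, pixels), "eye" and "attitude" of the camera in the world. Camera axes: x right, y up, looking along -z (the intrinsics and any distortion apply to the point x, -y, -z); pixel columns grow to the right and rows downward; lengths in m; the calibration is good to about 2 mm. A picture is of the moment at which its call begins. There is no depth.
- r.hand_in(): hands the job in; it is judged then, once.
Trained networks look in a picture, given as the dict that the camera call returned (one of the last four; its "shot" number tells which), for a name from the list of things; names that differ only in an ending like _2 or _b are one class to them, and where a whole thing is asked for, a point or a joint stands for the part that bears it (a point fixed in the world has none). Each returns a list of dicts, best first, with "conf" (0 to 1); they miss things now and then, are a little off and sometimes report something else, mostly with a low value. They report only what shows in the picture. A call takes as long as a camera call. They do not tell look-alikes from the thing itself.
- r.search_frame(picture, thing): "rect" ([left, top, width, height] in pixels, round what is visible of it).
- r.outline_of(picture, thing): "pixels" (480x640 bool, what is visible of it) and "rect" ([left, top, width, height] in pixels, round what is visible of it).
- r.landmark_of(picture, thing): "point" ([column, row] in pixels: a listed point, or the origin of a listed thing).
The state is a dict: "clock": time; "joints": joint angles; "qvel": joint speeds; "tau": joint torques, N m; "tcp_pos": TCP position; "orientation": TCP orientation; "contact_force": force on the tool from outside, world axes, zero at the start; "moment": the same for the moment, N m; "grip_width": finger opening in m; "gripper_force": force on a finger pad.
Only numpy, scipy, OpenCV 4.12 (cv2) and the standard library are available. Lean on these libraries where they do the work, as an engineer would, in place of code of your own. Each camera call takes 0.05 s, during which the arm holds its last target. There are 200 camera calls.

## Working session

There is one attempt and no reset: what is moved stays moved. The work goes in short steps, Python scripts to look and compute and a tool call to move; the robot and the scene stay as the last step left them, time stands still between calls to the robot, and variables do not carry over. Pictures are saved under pics/ and viewed, at most 14 in all, crops included, and the job is handed in when it is done.

Besides the shell and the picture viewer there is one more tool, called after ">>>" in YAML: its name, and indented under it one key for each argument. apply_moves: Moves the arm, as the interface text tells. Its arguments: {"type":"object","properties":{"rows":{"type":"array","items":{"type":"array","items":{"type":"number"}}},"claw":{"type":"number"},"newtons":{"type":"number"}},"required":["rows"]}

```bash
mkdir -p pics
cat > h.py <<'E'
import numpy as np, cv2
from scipy.spatial.transform import Rotation as R
from bench import r
def pose():
    o=r.get_obs(); return np.array(o["tcp_pos"]),R.from_rotvec(o["orientation"]),o
def att(f):
    a=np.array(f["attitude"],float)
    return a if a.shape==(3,3) else R.from_rotvec(a).as_matrix()
def proj(f,P):
    c=(np.atleast_2d(P)-np.array(f["eye"]))@att(f); c=c*[1,-1,-1]
    p=c@np.array(f["intrinsics"]).T; return p[:,:2]/p[:,2:]
def back(f,px,z):
    px=np.atleast_2d(np.array(px,float)); h=np.c_[px,np.ones(len(px))]@np.linalg.inv(np.array(f["intrinsics"])).T
    d=(h*[1,-1,-1])@att(f).T; e=np.array(f["eye"]); return e+d*((z-e[2])/d[:,2:])
def save(f,n,crop=None,scale=1):
    im=f["pixels"][:,:,::-1]
    if crop: x,y,w,h=crop; im=im[y:y+h,x:x+w]
    cv2.imwrite("pics/"+n,cv2.resize(im,None,fx=scale,fy=scale,interpolation=cv2.INTER_CUBIC))
def go(P,rv=None):
    p,q,o=pose(); s=q.inv().apply(np.array(P)-p)/.25
    t=np.zeros(3) if rv is None else (q.inv()*rv).as_rotvec()/(np.pi/2)
    return np.round(np.r_[s,t],3)
def down(yaw): # tool z down, tool y axis at angle yaw in the world
    y=np.array([np.cos(yaw),np.sin(yaw),0]); z=np.array([0,0,-1.]); return R.from_matrix(np.c_[np.cross(y,z),y,z])
E
python3 - <<'E'
from h import *
p,q,o=pose(); print(o); print(q.as_matrix().round(3))
for n in("scene","top"):
    f=r.grab_frame(n); save(f,n+"0.png",scale=1.25)
    print(n,f["eye"],f["attitude"],f["intrinsics"],[k for k in f])
    for t in "deburrer lid_bar lid_hinge tub_floor switch_ridge mat bar1 channel1 flange wrench hammer brush disc tin oil".split():
        l=r.landmark_of(f,t); s=r.search_frame(f,t)
        print(t,[(np.round(a["point"]).tolist(),round(a["conf"],2)) for a in l[:4]],[(np.round(a["rect"]).tolist(),round(a["conf"],2)) for a in s[:4]])
E
```

```text
{'clock': 0.0, 'joints': array([-1.23808534,  0.47780034,  0.02235362,  1.55644853, -0.01148032,
        1.10929619, -0.08311541]), 'qvel': array([-0.00025152,  0.00038655, -0.0002524 , -0.00053186, -0.00102663,
        0.00022642, -0.0009849 ]), 'tau': array([ 1.68119466e-03, -5.96469212e+01,  1.60849784e+00, -2.81171858e+01,
        1.25407198e-02,  9.78663156e-03,  2.36207529e-05]), 'tcp_pos': array([0.28777926, 0.60992864, 0.23032707]), 'orientation': array([-6.86774564e-01, -3.06535800e+00,  2.83971908e-03]), 'contact_force': array([ 0.56989065, -0.15845398, -0.43449328]), 'moment': array([ 0.00014468, -0.00374927,  0.03116828]), 'gripper_force': 0.0, 'grip_width': 0.08525449904707594}
[[-0.904  0.427 -0.001]
 [ 0.427  0.904 -0.002]
 [-0.    -0.002 -1.   ]]
scene [1.13897209 0.45451214 0.94011738] [0.3894502  0.78964164 2.0704523 ] [[463.93366074   0.         319.87814243]
 [  0.         463.93366074 240.4996657 ]
 [  0.           0.           1.        ]] ['pixels', 'intrinsics', 'eye', 'attitude', 'shot']
deburrer [([279.0, 251.0], 0.56)] [([188.0, 172.0, 168.0, 145.0], 0.76),
[... 2953 characters left out ...]
191.0, 319.0, 20.0, 19.0], 0.81), ([155.0, 295.0, 21.0, 20.0], 0.78), ([297.0, 196.0, 152.0, 79.0], 0.7)]
wrench [([318.0, 291.0], 0.57)] [([289.0, 282.0, 58.0, 17.0], 0.83), ([405.0, 164.0, 21.0, 25.0], 0.66)]
hammer [([417.0, 304.0], 0.78)] [([373.0, 295.0, 90.0, 26.0], 0.69)]
brush [([165.0, 233.0], 0.82)] [([159.0, 205.0, 16.0, 60.0], 0.6), ([246.0, 237.0, 9.0, 29.0], 0.55)]
disc [([481.0, 258.0], 0.66)] [([463.0, 243.0, 32.0, 33.0], 0.89), ([289.0, 282.0, 58.0, 14.0], 0.51)]
tin [([286.0, 174.0], 0.82), ([357.0, 238.0], 0.29)] [([275.0, 154.0, 28.0, 34.0], 0.89), ([210.0, 218.0, 11.0, 30.0], 0.56)]
oil [([352.0, 270.0], 0.68), ([408.0, 181.0], 0.58)] [([401.0, 163.0, 26.0, 27.0], 0.87)]
```

View pics/scene0.png

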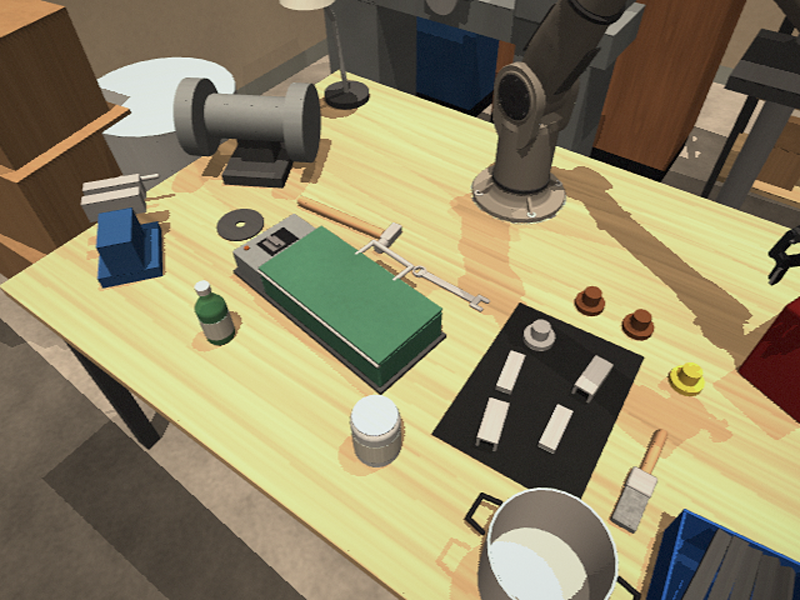

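View pics/top0.png

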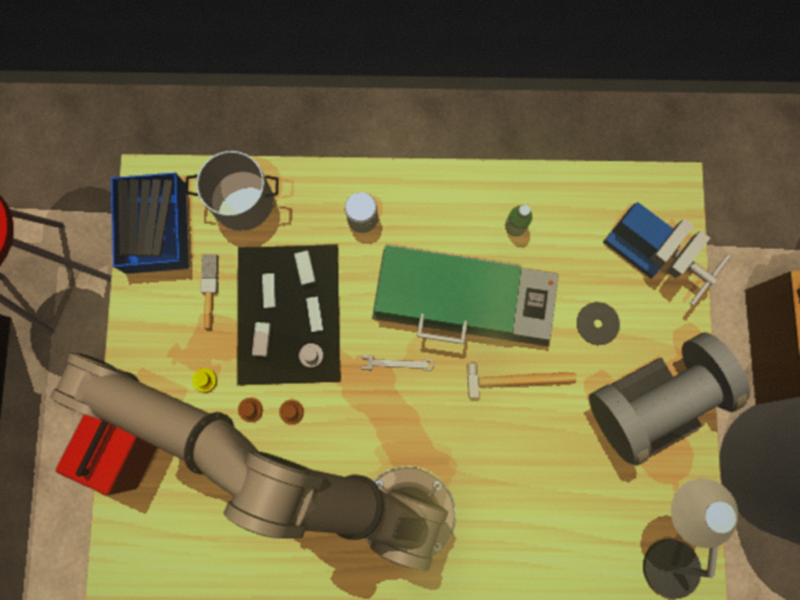

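Both views show the shut green machine with its switch box at its right end (top view). The mat holds two bars, two channels and the grey flange. Brown and yellow flange look-alikes stand off the mat. Next I'll measure poses.

```bash
cat > m.py <<'E'
from h import *
from scipy.optimize import minimize,least_squares
def Rz(a): c,s=np.cos(a),np.sin(a); return np.array([[c,-s,0],[s,c,0],[0,0,1]])
def boxp(sx,sy,z0,z1): return np.array([[a*sx/2,b*sy/2,z] for a in(-1,1) for b in(-1,1) for z in(z0,z1)])
def cyl(d,z0,z1): t=np.linspace(0,2*np.pi,24,endpoint=False); return np.array([[d/2*np.cos(a),d/2*np.sin(a),z] for a in t for z in(z0,z1)])
SH={"bar":[boxp(.09,.03,0,.016)],"channel":[boxp(.085,.036,0,.031)],"flange":[cyl(.062,0,.014),cyl(.036,.014,.042)]}
def world(P,x,y,a,z=.003): return P@Rz(a).T+[x,y,z]
def render(f,parts,x,y,a,z=.003,k=4):
    m=np.zeros((480*k,640*k),np.uint8)
    for P in parts:
        q=proj(f,world(P,x,y,a,z)); cv2.fillConvexPoly(m,cv2.convexHull(np.round((q+.5)*k-.5).astype(np.int32)),1)
    return cv2.resize(m.astype(np.float32),(640,480),interpolation=cv2.INTER_AREA)
def fit(fs,ms,cls,x0,z=.003):
    def cost(v):
        c=0
        for f,m in zip(fs,ms):
            g=render(f,SH[cls],*v,z); c+=1-np.minimum(g,m).sum()/np.maximum(g,m).sum()
        return c
    best=None
    for da in ([0] if cls=="flange" else [0,.5,1.,1.5,2.,2.6]):
        s=np.array([[0,0,0],[.01,0,0],[0,.01,0],[0,0,.3]])+[x0[0],x0[1],da]
        q=minimize(cost,[x0[0],x0[1],da],method="Nelder-Mead",options=dict(initial_simplex=s,xatol=2e-4,fatol=1e-4,maxiter=80))
        if best is None or q.fun<best.fun: best=q
    return best.x,best.fun
def pieces(fs,z=.003,classes=("bar","channel","flange")):
    det={}
    for c in classes:
        for f,kk in zip(fs,"st"):
            for d in r.outline_of(f,c+("1" if c!="flange" else "")):
                if d["conf"]<.25 or d["pixels"].sum()<40: continue
                v,u=np.nonzero(d["pixels"]); w=back(f,[[u.mean(),v.mean()]],z+.012)[0]
                hue=f["pixels"][v,u].astype(float).mean(0)
                det.setdefault(c,[]).append((kk,w,d["pixels"].astype(np.float32),d["conf"],hue))
    out=[]
    for c,L in det.items():
        S=[d for d in L if d[0]=="s"]; T=[d for d in L if d[0]=="t"]
        for s in L:
            if s[0]=="s":
                m=[t for t in T if np.linalg.norm(t[1][:2]-s[1][:2])<.03]; prs=[(s,m[0])] if m else [(s,)]
            else: prs=[] if any(np.linalg.norm(t[1][:2]-s[1][:2])<.03 for t in S) else [(s,)]
            for pr in prs:
                if any(o[0]==c and np.hypot(*(o[1][:2]-pr[0][1][:2]))<.02 for o in out): continue
                x,cst=fit([fs[0] if d[0]=="s" else fs[1] for d in pr],[d[2] for d in pr],c,np.mean([d[1] for d in pr],0),z)
                out.append((c,x,cst/len(pr),[d[0]+str(round(d[3],2)) for d in pr],pr[0][4].round()))
    return out
E
python3 - <<'E'
from m import *
fs=[r.grab_frame("scene"),r.grab_frame("top")]
L=[("lid_bar",[-.13,0,.085]),("lid_hinge",[.087,0,.08]),("switch_ridge",[0.0,-.227,.081])]
pts=[]
for f in fs:
    for n,P in L[:2]:
        a=r.landmark_of(f,n); 
        if a: pts.append((f,np.array(P),np.array(a[0]["point"])))
    # green mask
    h=cv2.cvtColor(f["pixels"],cv2.COLOR_RGB2HSV); g=cv2.inRange(h,(55,80,40),(90,255,255))
    n,l,s,_=cv2.connectedComponentsWithStats(g); i=1+s[1:,4].argmax(); m=(l==i).astype(np.float32); print(s[i]); f["g"]=m
lid=boxp(.175,.354,.08,.088); tub=boxp(.175,.354,.0,.08)
SH["mach"]=[boxp(.175,.354,.012,.088)]
def res(v): return np.concatenate([(proj(f,world(P[None],*v,0))[0]-p) for f,P,p in pts])
v=least_squares(res,[.5,-.1,.1]).x; print("lm",v,res(v).round(1))
def cost(v):
    return sum(1-np.minimum(g:=render(f,SH["mach"],*v,0),f["g"]).sum()/np.maximum(g,f["g"]).sum() for f in fs)
q=minimize(cost,v,method="Nelder-Mead",options=dict(initial_simplex=np.array([v,v+[.01,0,0],v+[0,.01,0],v+[0,0,.05]]),xatol=2e-4)); v=q.x; print("sil",v,q.fun,res(v).round(1))
np.save("mach.npy",v)
for n,P in L+[("switch_ridge",[.01,-.227,.081]),("switch_ridge",[-.01,-.227,.081])]:
    w=world(np.array([P]),*v,0)[0]; print(n,w.round(3),[proj(f,w)[0].round(1).tolist() for f in fs])
for n in("mat","brush","wrench","hammer","disc","tin","oil"):
    print(n,[back(f,a[0]["point"],.003).round(3).tolist() for f in fs if (a:=r.landmark_of(f,n))])
for f,n,c in zip(fs,"st",[(200,160,180,150),(290,185,170,100)]):
    im=f["pixels"].copy()
    for P in (boxp(.175,.354,.088,.088),):
        cv2.polylines(im,[cv2.convexHull(proj(f,world(P,*v,0)).round().astype(np.int32))],True,(255,0,0),1)
    save({"pixels":im},"m"+n+".png",c,4)
cv2.imwrite("pics/m.png",np.hstack([cv2.resize(cv2.imread("pics/m"+n+".png"),(400,480)) for n in "st"]))
for o in pieces(fs): print(o[0],o[1].round(3),round(o[2],2),o[3],o[4])
E
```

```text
[ 208  181  146  128 9346]
[ 300  197  116   68 5513]
lm [ 0.57160353 -0.09431234 -0.12569388] [-0.9  1.6  0.2  0.8  0.1  0.3  0.5  2. ]
sil [ 0.56655795 -0.09820055 -0.14450184] 0.20692813396453857 [-0.3  0.4 -0.1 -1.5  0.5  1.8  2.2  3.6]
lid_bar [ 0.438 -0.079  0.085] [[313.3, 204.1], [352.3, 271.5]]
lid_hinge [ 0.653 -0.111  0.08 ] [[251.0, 251.4], [362.3, 205.6]]
switch_ridge [ 0.534 -0.323  0.081] [[220.9, 190.0], [428.8, 242.8]]
switch_ridge [ 0.544 -0.324  0.081] [[218.0, 191.8], [429.2, 239.8]]
switch_ridge [ 0.524 -0.321  0.081] [[223.8, 188.2], [428.4, 245.9]]
mat [[[0.51, 0.328, 0.003]], [[0.515, 0.316, 0.003]]]
brush [[[0.574, 0.529, 0.003]], [[0.563, 0.532, 0.003]]]
wrench [[[0.389, 0.034, 0.003]], [[0.678, -0.111, 0.003]]]
hammer [[[0.338, -0.297, 0.003]], [[0.342, -0.3, 0.003]]]
disc [[[0.51, -0.499, 0.003]], [[0.494, -0.511, 0.003]]]
tin [[[0.394, 0.253, 0.003]], [[0.778, 0.131, 0.003]]]
oil [[[0.757, -0.294, 0.003]], [[0.766, -0.278, 0.003]]]
bar [0.51  0.25  0.216] 0.13 ['s0.95', 't0.58'] [210. 200. 183.]
bar [0.569 0.373 0.071] 0.13 ['s0.65', 't0.6'] [199. 191. 174.]
bar [0.617 0.532 0.123] 0.45 ['s0.27'] [176. 159. 135.]
channel [ 0.441  0.384 -0.052] 0.12 ['s0.87', 't0.65'] [183. 172. 157.]
channel [0.631 0.277 3.39 ] 0.12 ['s0.84', 't0.8'] [204. 196. 178.]
flange [0.26  0.407 0.15 ] 0.07 ['s0.96', 't0.56'] [106.  63.  38.]
flange [0.4   0.256 0.282] 0.08 ['s0.93', 't0.75'] [148. 138. 126.]
flange [0.334 0.529 0.215] 0.06 ['s0.65', 't0.82'] [183. 167.  65.]
flange [ 0.651  0.043 -7.146] 0.96 ['s0.64'] [ 90. 122.  94.]
flange [0.257 0.302 0.271] 0.1 ['s0.55', 't0.52'] [109.  66.  39.]
```

View pics/m.png

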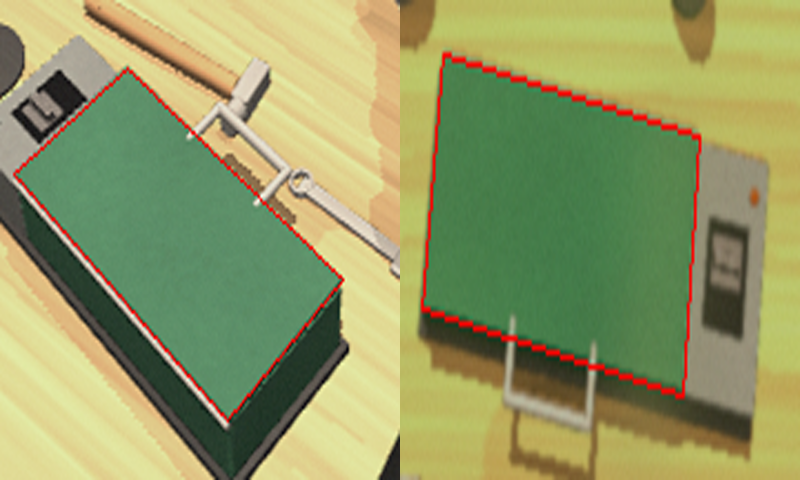

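The red outline sits on the lid's edges in both views, so the machine pose is good. The grey flange is at about (0.40, 0.256), and the brown and yellow ones are off the mat. I'll plan the switch approach from behind the ridge.

```bash
cat > p.py <<'E'
from m import *
V=np.load("mach.npy")
def M(x,y,z): return world(np.array([[x,y,z]],float),*V,0)[0]
YM=V[2]   # tool y along machine x
def plan(wps):
    """wps: (P,yaw or None,rows cap) ; prints calls, chained from the present pose"""
    p,q,_=pose()
    for w in wps:
        P=np.array(w[0]); yaw=w[1]
        Q=q if yaw is None else min((down(yaw),down(yaw+np.pi)),key=lambda c:(q.inv()*c).magnitude()) if len(w)<3 else down(yaw)
        rv=(q.inv()*Q).as_rotvec(); d=P-p
        n=max(1,int(np.ceil(max(np.linalg.norm(d)/.0615,np.degrees(np.linalg.norm(rv))/10.6)))); k=int(np.ceil(n/5))
        p0,q0=p,q
        for i in range(k):
            t=(i+1)/k; pn=p0+d*t; qn=q0*R.from_rotvec(rv*t)
            print("->",pn.round(3),"rows",int(np.ceil(n/k)),np.round(np.r_[q.inv().apply(pn-p)/.25,(q.inv()*qn).as_rotvec()/(np.pi/2)],3).tolist()); p,q=pn,qn
E
python3 - <<'E'
from p import *
plan([(M(.052,-.227,.2),YM),(M(.052,-.227,.0745),YM)])
E
```

```text
-> [0.362 0.375 0.223] rows 5 [-0.67, -0.724, 0.031, 0.0, -0.0, 0.203]
-> [0.437 0.14  0.216] rows 5 [-0.863, -0.478, 0.031, 0.0, -0.0, 0.203]
-> [ 0.511 -0.095  0.208] rows 5 [-0.97, -0.183, 0.031, 0.0, -0.0, 0.203]
-> [ 0.585 -0.33   0.2  ] rows 5 [-0.978, 0.13, 0.031, 0.0, -0.0, 0.203]
-> [ 0.585 -0.33   0.075] rows 3 [0.0, -0.0, 0.502, 0.0, 0.0, -0.0]
```

>>> apply_moves:
  rows:
    - [-0.67, -0.724, 0.031, 0, 0, 0.203]
    - [-0.67, -0.724, 0.031, 0, 0, 0.203]
    - [-0.67, -0.724, 0.031, 0, 0, 0.203]
    - [-0.67, -0.724, 0.031, 0, 0, 0.203]
    - [-0.67, -0.724, 0.031, 0, 0, 0.203]
  claw: 0

```text
clock: 5.03
tcp_pos: [0.3644, 0.3703, 0.2238]
orientation: [1.176, 2.912, -0.002]
contact_force: [-0.3, 0.3, 0.7]
grip_width: -0.0004
gripper_force: 0.0
```

>>> apply_moves:
  rows:
    - [-0.863, -0.478, 0.031, 0, 0, 0.203]
    - [-0.863, -0.478, 0.031, 0, 0, 0.203]
    - [-0.863, -0.478, 0.031, 0, 0, 0.203]
    - [-0.863, -0.478, 0.031, 0, 0, 0.203]
    - [-0.863, -0.478, 0.031, 0, 0, 0.203]

```text
clock: 5.65
tcp_pos: [0.4376, 0.1365, 0.2161]
orientation: [1.623, 2.689, -0.0]
contact_force: [-1.2, 0.9, -1.3]
grip_width: -0.0002
gripper_force: 0.0
```

>>> apply_moves:
  rows:
    - [-0.97, -0.183, 0.031, 0, 0, 0.203]
    - [-0.97, -0.183, 0.031, 0, 0, 0.203]
    - [-0.97, -0.183, 0.031, 0, 0, 0.203]
    - [-0.97, -0.183, 0.031, 0, 0, 0.203]
    - [-0.97, -0.183, 0.031, 0, 0, 0.203]

```text
clock: 6.28
tcp_pos: [0.512, -0.0988, 0.2083]
orientation: [2.026, 2.397, -0.001]
contact_force: [-0.3, 0.3, -0.7]
grip_width: -0.0
gripper_force: 0.0
```

>>> apply_moves:
  rows:
    - [-0.978, 0.13, 0.031, 0, 0, 0.203]
    - [-0.978, 0.13, 0.031, 0, 0, 0.203]
    - [-0.978, 0.13, 0.031, 0, 0, 0.203]
    - [-0.978, 0.13, 0.031, 0, 0, 0.203]
    - [-0.978, 0.13, 0.031, 0, 0, 0.203]

```text
clock: 6.9
tcp_pos: [0.5855, -0.3335, 0.1996]
orientation: [2.38, 2.049, -0.003]
contact_force: [-0.5, 0.5, -0.5]
grip_width: -0.0002
gripper_force: 0.0
```

Run:
```python
from p import *
p,q,o=pose(); print(p.round(4),o["contact_force"].round(1),o["grip_width"],o["joints"].round(2)); print(q.as_matrix().round(3))
plan([(M(.052,-.227,.2),YM),(M(.052,-.227,.0745),YM)])
f=r.grab_frame("scene"); save(f,"sw.png",(180,140,110,82),6)
print([(a["point"],a["conf"]) for a in r.landmark_of(f,"switch_ridge")])
```

```text
[ 0.5855 -0.3335  0.1996] [-0.5  0.5 -0.5] -0.00017782862999663718 [ 0.    0.57  0.62  1.62 -0.36  1.07  0.58]
[[ 0.148  0.989 -0.001]
 [ 0.989 -0.148 -0.002]
 [-0.002 -0.    -1.   ]]
-> [ 0.585 -0.33   0.2  ] rows 1 [0.013, -0.002, -0.002, -0.0, 0.002, -0.003]
-> [ 0.585 -0.33   0.075] rows 3 [0.0, 0.0, 0.502, -0.0, 0.0, -0.0]
[([218.0, 189.5], 0.68)]
```

View pics/sw.png

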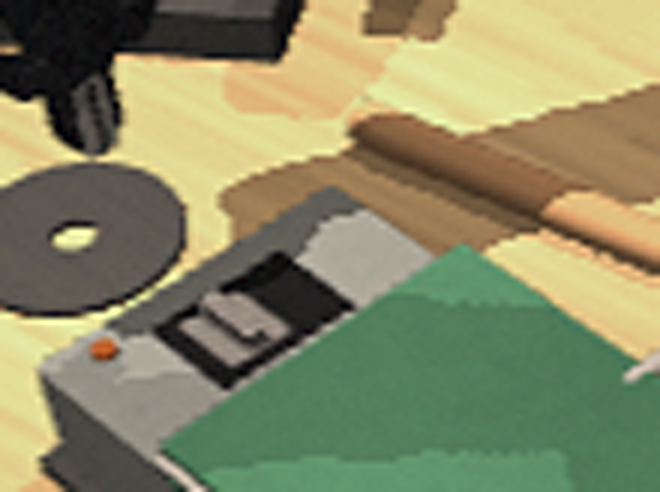

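The crop shows the ridge at about pixel (219, 192), at the far end of its black recess, with clear flat top behind it. I'm descending there.

>>> apply_moves:
  rows:
    - [0.014, 0, 0.3, 0, 0, 0]
    - [0.014, 0, 0.4, 0, 0, 0]
    - [0.014, 0, 0.496, 0, 0, 0]
    - [0.014, 0, 0.496, 0, 0, 0]

```text
clock: 7.5
tcp_pos: [0.5853, -0.3228, 0.0744]
orientation: [-2.37, -2.055, 0.0]
contact_force: [0.0, -0.2, -0.6]
grip_width: 0.0004
gripper_force: 0.0
```

>>> apply_moves:
  rows:
    - [0, -0.02, 0, 0, 0, 0]
    - [0, -0.04, 0, 0, 0, 0]
    - [0, -0.06, 0, 0, 0, 0]
    - [0, -0.08, 0, 0, 0, 0]
    - [0, -0.08, 0, 0, 0, 0]

```text
clock: 8.12
tcp_pos: [0.5651, -0.3242, 0.0765]
orientation: [-2.378, -2.053, -0.0]
contact_force: [-0.7, -0.1, 0.1]
grip_width: 0.0002
gripper_force: 0.0
```

>>> apply_moves:
  rows:
    - [0, -0.01, 0, 0, 0, 0]
    - [0, -0.02, 0, 0, 0, 0]
    - [0, -0.03, 0, 0, 0, 0]
    - [0, -0.04, 0, 0, 0, 0]
    - [0, -0.04, 0, 0, 0, 0]

```text
clock: 8.75
tcp_pos: [0.5561, -0.3227, 0.0764]
orientation: [2.376, 2.054, 0.001]
contact_force: [1.6, -0.0, -1.8]
grip_width: -0.0002
gripper_force: 1.0
```

>>> apply_moves:
  rows:
    - [0, -0.008, 0.002, 0, 0, 0]
    - [0, -0.016, 0.004, 0, 0, 0]
    - [0, -0.024, 0.006, 0, 0, 0]
    - [0, -0.024, 0.006, 0, 0, 0]

```text
clock: 9.25
tcp_pos: [0.5493, -0.3218, 0.0748]
orientation: [-2.377, -2.054, 0.0]
contact_force: [2.4, -1.1, 2.1]
grip_width: 0.0001
gripper_force: 1.3
```

>>> apply_moves:
  rows:
    - [0, -0.008, 0, 0, 0, 0]
    - [0, -0.016, 0, 0, 0, 0]
    - [0, -0.02, 0, 0, 0, 0]
    - [0, -0.02, 0, 0, 0, 0]

```text
clock: 9.75
tcp_pos: [0.5421, -0.3208, 0.0746]
orientation: [-2.375, -2.05, 0.003]
contact_force: [-2.6, 1.4, 8.4]
grip_width: -0.0001
gripper_force: 4.2
```

Run:
```python
from p import *
p,q,o=pose(); print(p.round(4),o["contact_force"].round(1),Rz(-V[2])@(p-[V[0],V[1],0]))
f=r.grab_frame("scene"); save(f,"sw2.png",(180,140,110,82),6)
```

```text
[ 0.5421 -0.3208  0.0746] [-2.6  1.4  8.4] [ 0.00786815 -0.22381296  0.07455484]
```

View pics/sw2.png

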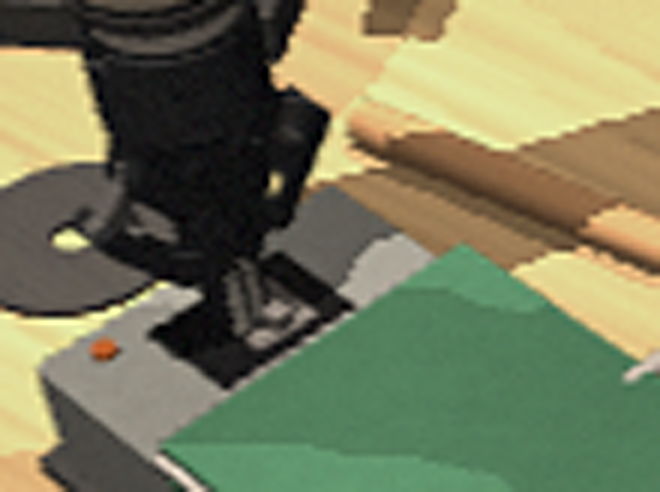

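The ridge has moved towards the robot, now at crop (275, 315). I'll push a little more until the stop is felt.

>>> apply_moves:
  rows:
    - [0, -0.006, -0.004, 0, 0, 0]
    - [0, -0.012, -0.004, 0, 0, 0]
    - [0, -0.012, -0.004, 0, 0, 0]

```text
clock: 10.18
tcp_pos: [0.5412, -0.3204, 0.0753]
orientation: [-2.376, -2.053, 0.001]
contact_force: [-0.1, 0.6, 0.0]
grip_width: -0.0002
gripper_force: 0.0
```

>>> apply_moves:
  rows:
    - [0, -0.006, 0, 0, 0, 0]
    - [0, -0.012, 0, 0, 0, 0]
    - [0, -0.012, 0, 0, 0, 0]

```text
clock: 10.55
tcp_pos: [0.5387, -0.3202, 0.0758]
orientation: [-2.377, -2.054, 0.0]
contact_force: [-0.4, -0.2, 0.3]
grip_width: 0.0002
gripper_force: 0.0
```

>>> apply_moves:
  rows:
    - [0, 0.03, 0, 0, 0, 0]
    - [0, 0.03, -0.2, 0, 0, 0]
    - [0, 0.03, -0.4, 0, 0, 0]
    - [0, 0.03, -0.4, 0, 0, 0]
  claw: 0.4

```text
clock: 11.05
tcp_pos: [0.549, -0.3232, 0.1802]
orientation: [2.371, 2.049, 0.005]
contact_force: [0.0, -0.2, 0.3]
grip_width: 0.0342
gripper_force: 0.0
```

Run:
```python
from p import *
plan([(M(-.1295,0,.16),YM),(M(-.1295,0,.066),YM)])
```

```text
-> [ 0.438 -0.08   0.16 ] rows 5 [0.9, -0.58, 0.074, 0.005, 0.002, -0.001]
-> [ 0.438 -0.08   0.066] rows 2 [0.0, -0.0, 0.376, 0.0, 0.0, 0.0]
```

>>> apply_moves:
  rows:
    - [0.9, -0.58, 0.08, 0, 0, 0]
    - [0.9, -0.58, 0.08, 0, 0, 0]
    - [0.9, -0.58, 0.08, 0, 0, 0]
    - [0.9, -0.58, 0.08, 0, 0, 0]
    - [0.9, -0.58, 0.08, 0, 0, 0]

```text
clock: 11.68
tcp_pos: [0.4333, -0.0738, 0.1547]
orientation: [-2.37, -2.058, 0.002]
contact_force: [0.6, -0.0, 0.5]
grip_width: 0.0343
gripper_force: 0.0
```

Run:
```python
from p import *
p,q,o=pose(); print(p.round(4),q.as_matrix().round(3).tolist(),M(-.1295,0,.16))
fs=[r.grab_frame("scene"),r.grab_frame("top")]; save(fs[0],"sw3.png",(180,140,180,135),4.4)
for f in fs: print([(a["point"],a["conf"]) for a in r.landmark_of(f,"lid_bar")],proj(f,M(-.1295,0,.085)))
for f in fs: print([(a["point"],a["conf"]) for a in r.landmark_of(f,"switch_ridge")],proj(f,M(.01,-.227,.081)),proj(f,M(-.01,-.227,.081)))
plan([(M(-.1295,0,.16),YM),(M(-.1295,0,.066),YM)])
```

```text
[ 0.4333 -0.0738  0.1547] [[0.14, 0.99, -0.003], [0.99, -0.14, 0.002], [0.001, -0.003, -1.0]] [ 0.43840763 -0.07955261  0.16      ]
[([311.6, 204.7], 0.81)] [[313.18573887 204.15599972]]
[] [[352.36558546 271.37251968]]
[([221.9, 187.0], 0.58), ([191.2, 181.1], 0.46), ([435.6, 314.9], 0.39)] [[218.00960848 191.83957703]] [[223.78360123 188.20460989]]
[([426.7, 244.3], 0.59)] [[429.16447694 239.78831086]] [[428.36795305 245.8961225 ]]
-> [ 0.438 -0.08   0.16 ] rows 1 [-0.001, 0.009, -0.016, 0.0, 0.0, -0.002]
-> [ 0.438 -0.08   0.066] rows 2 [-0.0, -0.0, 0.376, 0.0, -0.0, 0.0]
```

View pics/sw3.png

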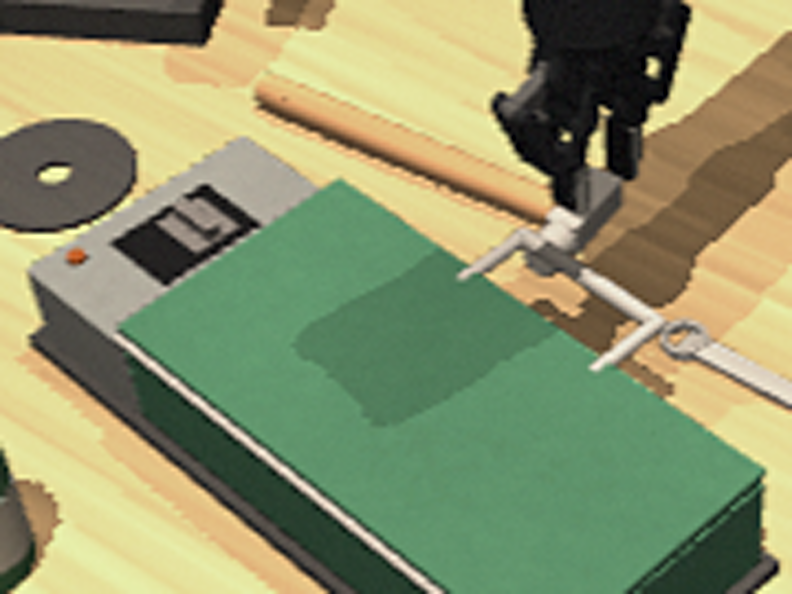

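The switch now sits at the robot end of its recess (off). Next I descend astride the lid's handle.

>>> apply_moves:
  rows:
    - [0, 0.012, 0, 0, 0, 0]
    - [0, 0.012, 0.15, 0, 0, 0]
    - [0, 0.012, 0.25, 0, 0, 0]
    - [0, 0.012, 0.355, 0, 0, 0]
    - [0, 0.012, 0.355, 0, 0, 0]

```text
clock: 12.6
tcp_pos: [0.4374, -0.0789, 0.0658]
orientation: [-2.377, -2.051, 0.005]
contact_force: [-0.8, 1.1, -0.1]
grip_width: 0.0339
gripper_force: 0.0
```

>>> apply_moves:
  rows:
    - [0, 0, 0, 0, 0, 0]
    - [0, 0, 0, 0, 0, 0]

```text
clock: 12.85
tcp_pos: [0.4393, -0.0783, 0.068]
orientation: [2.376, 2.053, 0.002]
contact_force: [-0.1, -0.3, 0.3]
grip_width: 0.0344
gripper_force: 0.0
```

Run:
```python
from p import *
p,q,o=pose(); print(p.round(4),o["contact_force"],Rz(-V[2])@(p-[V[0],V[1],0]))
```

```text
[ 0.4393 -0.0783  0.068 ] [-0.11686743 -0.25454931  0.28626636] [-0.12881507  0.00138867  0.0679845 ]
```

>>> apply_moves:
  rows:
    - [0, 0, 0, 0, 0, 0]
    - [0, 0, 0, 0, 0, 0]
    - [0, 0, 0, 0, 0, 0]
    - [0, 0, 0, 0, 0, 0]
  claw: 0
  newtons: 35

```text
clock: 13.35
tcp_pos: [0.44, -0.0781, 0.0676]
orientation: [2.375, 2.053, 0.003]
contact_force: [5.4, -0.7, 0.9]
grip_width: 0.0106
gripper_force: 34.2
```

Run:
```python
from p import *
p,q,o=pose(); print(p.round(4),o["contact_force"],o["grip_width"])
h=Rz(-V[2])@(p-[V[0],V[1],0]); g=h[[0,2]]+[0,.019]-[.0875,.08]; rr=np.hypot(*g); a0=np.arctan2(g[1],-g[0]); print(rr,a0)
# offsets in tool units; tool y=machine x, tool z=down
for a in np.arange(.1,1.85,.1):
    t=a0+a; d=np.array([-rr*np.cos(t),rr*np.sin(t)])-g; print(round(a,2),(d/.25).round(3))
```

```text
[ 0.44   -0.0781  0.0676] [ 5.43857333 -0.71356642  0.89088946] 0.010593005008352772
0.21569795174963097 0.030489332321533103
0.1 [0.007 0.086]
0.2 [0.022 0.171]
0.3 [0.046 0.254]
0.4 [0.078 0.334]
0.5 [0.118 0.41 ]
0.6 [0.165 0.482]
0.7 [0.22  0.549]
0.8 [0.28  0.611]
0.9 [0.347 0.666]
1.0 [0.419 0.714]
1.1 [0.495 0.754]
1.2 [0.574 0.787]
1.3 [0.657 0.812]
1.4 [0.742 0.828]
1.5 [0.828 0.836]
1.6 [0.914 0.835]
1.7 [1.    0.826]
1.8 [1.084 0.808]
```

>>> apply_moves:
  rows:
    - [0, 0.007, -0.086, 0, 0, 0]
    - [0, 0.022, -0.171, 0, 0, 0]
    - [0, 0.046, -0.254, 0, 0, 0]
    - [0, 0.078, -0.334, 0, 0, 0]
    - [0, 0.118, -0.41, 0, 0, 0]

```text
clock: 13.98
tcp_pos: [0.4696, -0.0825, 0.1702]
orientation: [2.374, 2.052, 0.004]
contact_force: [15.8, -2.4, -15.4]
grip_width: 0.0108
gripper_force: 33.9
```

Run:
```python
from p import *
p,q,o=pose(); print(p.round(4),q.as_matrix().round(3).tolist(),o["contact_force"],o["moment"],o["grip_width"],o["joints"].round(2))
h=Rz(-V[2])@(p-[V[0],V[1],0]); g=h[[0,2]]+[0,.019]-[.0875,.08]; print(np.hypot(*g),np.arctan2(g[1],-g[0]),h)
```

```text
[ 0.4696 -0.0825  0.1702] [[0.145, 0.989, 0.004], [0.989, -0.145, -0.001], [-0.001, 0.004, -1.0]] [ 15.77727377  -2.43721552 -15.42151283] [-0.27253283 -2.89813423 -0.01870796] 0.010759533995934037 [-0.53  0.26  0.67  2.12 -0.22  0.83  0.13]
0.21543225523131357 0.5314188239284868 [-0.09822176  0.00161516  0.1701718 ]
```

>>> apply_moves:
  rows:
    - [0, 0.047, -0.072, 0, 0, 0]
    - [0, 0.102, -0.139, 0, 0, 0]
    - [0, 0.162, -0.201, 0, 0, 0]
    - [0, 0.229, -0.256, 0, 0, 0]
    - [0, 0.301, -0.304, 0, 0, 0]

```text
clock: 14.6
tcp_pos: [0.5377, -0.0923, 0.2443]
orientation: [-2.37, -2.048, 0.01]
contact_force: [-10.9, 2.3, 10.1]
grip_width: 0.0109
gripper_force: 35.6
```

>>> apply_moves:
  rows:
    - [0, 0.076, -0.04, 0, 0, 0]
    - [0, 0.155, -0.073, 0, 0, 0]
    - [0, 0.238, -0.098, 0, 0, 0]
    - [0, 0.323, -0.114, 0, 0, 0]
    - [0, 0.409, -0.122, 0, 0, 0]

```text
clock: 15.22
tcp_pos: [0.6418, -0.1074, 0.276]
orientation: [-2.373, -2.051, 0.003]
contact_force: [-4.0, 0.6, 6.3]
grip_width: 0.011
gripper_force: 37.6
```

```bash
cat > lid.py <<'E'
from p import *
p,q,o=pose(); print(p.round(4),q.as_matrix().round(3).tolist(),o["contact_force"].round(1),o["grip_width"])
h=Rz(-V[2])@(p-[V[0],V[1],0]); g=h[[0,2]]+[0,.019]-[.0875,.08]; print(np.hypot(*g),np.arctan2(g[1],-g[0])-.03,h)
E
python3 lid.py
```

```text
[ 0.6418 -0.1074  0.276 ] [[0.145, 0.989, -0.005], [0.989, -0.145, 0.002], [0.001, -0.005, -1.0]] [-4.   0.6  6.3] 0.011002752555731223
0.21526869646563782 1.4865335804612885 [0.07582466 0.00170469 0.27595185]
```

>>> apply_moves:
  rows:
    - [0, 0.043, -0.001, 0, 0, 0]
    - [0, 0.086, 0.001, 0, 0, 0]
    - [0, 0.12, 0.004, 0, 0, 0]
    - [0, 0.15, 0.007, 0, 0, 0]
    - [0, 0.172, 0.01, 0, 0, 0]

```text
clock: 15.85
tcp_pos: [0.6847, -0.1136, 0.2731]
orientation: [-2.374, -2.052, 0.003]
contact_force: [-2.8, 2.2, 6.8]
grip_width: 0.0105
gripper_force: 38.3
```

>>> apply_moves:
  rows:
    - [0, 0.01, 0.002, 0, 0, 0]
    - [0, 0.02, 0.004, 0, 0, 0]
    - [0, 0.02, 0.004, 0, 0, 0]

```text
clock: 16.23
tcp_pos: [0.6872, -0.114, 0.2724]
orientation: [-2.371, -2.049, 0.006]
contact_force: [-13.2, 3.7, 11.8]
grip_width: 0.0108
gripper_force: 39.2
```

```bash
python3 lid.py
```

```text
[ 0.6872 -0.114   0.2724] [[0.145, 0.989, -0.008], [0.989, -0.145, 0.003], [0.002, -0.009, -1.0]] [-13.2   3.7  11.8] 0.010790544980456873
0.21416556141054727 1.700917023194238 [0.12164599 0.00173218 0.27242597]
```

>>> apply_moves:
  rows:
    - [0, 0, 0, 0, 0, 0]
    - [0, 0, 0, 0, 0, 0]
    - [0, 0, 0, 0, 0, 0]
    - [0, 0, -0.2, 0, 0, 0]
    - [0, 0, -0.4, 0, 0, 0]
  claw: 0.4

```text
clock: 16.85
tcp_pos: [0.6904, -0.1149, 0.3731]
orientation: [-2.376, -2.053, 0.002]
contact_force: [0.4, 0.1, 0.4]
grip_width: 0.0342
gripper_force: 0.0
```

Run:
```python
from p import *
fs=[r.grab_frame("scene"),r.grab_frame("top")]; save(fs[0],"l.png",(150,60,420,320),1.8)
for f in fs: print([(a["point"],a["conf"]) for a in r.landmark_of(f,"lid_bar")],proj(f,M(.0875-.217*np.cos(1.7),0,.08+.217*np.sin(1.7))))
for o in pieces(fs): print(o[0],o[1].round(3),round(o[2],2),o[3],o[4])
# start travel to the flange: position (.40,.256)
plan([(M(-.04,0.1,.33),np.pi/4),((.631,.277,.33),.25+np.pi/2)])
```

```text
[] [[227.3019955  191.61446986]]
[] [[369.06596208 178.8694444 ]]
bar [0.57  0.372 3.232] 0.11 ['s0.74', 't0.64'] [222. 214. 199.]
bar [0.511 0.25  0.192] 0.1 ['s0.72', 't0.69'] [217. 208. 193.]
bar [0.618 0.533 0.107] 0.45 ['s0.71'] [189. 173. 148.]
bar [0.494 0.314 1.779] 0.96 ['t0.29'] [51. 49. 33.]
channel [0.631 0.278 3.395] 0.16 ['s0.58', 't0.7'] [227. 219. 203.]
channel [ 0.44   0.384 -0.052] 0.17 ['s0.57', 't0.73'] [225. 216. 200.]
flange [0.335 0.53  0.066] 0.1 ['s0.94', 't0.81'] [195. 185.  74.]
flange [0.259 0.408 0.08 ] 0.11 ['s0.92', 't0.65'] [110.  63.  37.]
flange [0.401 0.255 0.182] 0.06 ['s0.73', 't0.86'] [180. 171. 157.]
flange [0.256 0.302 0.145] 0.05 ['s0.58', 't0.78'] [120.  75.  46.]
-> [ 0.616 -0.054  0.351] rows 3 [0.197, -0.33, 0.083, -0.001, -0.0, -0.296]
-> [0.541 0.007 0.33 ] rows 3 [0.324, -0.206, 0.083, -0.001, -0.0, -0.296]
-> [0.586 0.142 0.33 ] rows 3 [0.256, 0.509, -0.0, -0.0, -0.0, -0.33]
-> [0.631 0.277 0.33 ] rows 3 [-0.03, 0.569, -0.0, -0.0, -0.0, -0.33]
```

View pics/l.png

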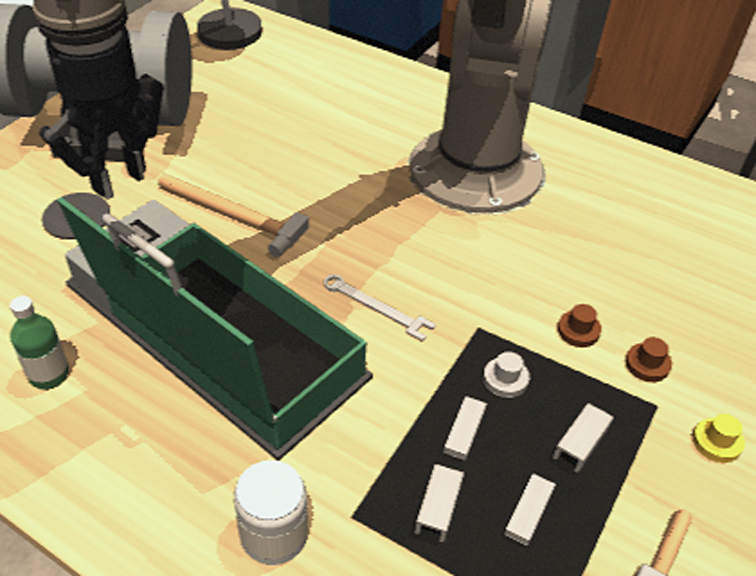

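The lid is right back at its stop and the five pieces on the mat haven't moved. Three other flange shapes stand off the mat: brown at crop (580, 322) and (650, 355), yellow at (720, 435). The grey one on the mat at (507, 372) is the right one. I'm starting with the channel at (0.631, 0.277).

Run:
```python
from p import *
plan([(M(-.04,0.1,.33),np.pi/4),((.631,.277,.13),.253+np.pi/2),((.631,.277,.010),None)])
```

```text
-> [ 0.616 -0.054  0.351] rows 3 [0.197, -0.33, 0.083, -0.001, -0.0, -0.296]
-> [0.541 0.007 0.33 ] rows 3 [0.324, -0.206, 0.083, -0.001, -0.0, -0.296]
-> [0.586 0.142 0.23 ] rows 3 [0.256, 0.509, 0.4, -0.0, -0.0, -0.331]
-> [0.631 0.277 0.13 ] rows 3 [-0.031, 0.569, 0.4, -0.0, -0.0, -0.331]
-> [0.631 0.277 0.01 ] rows 2 [-0.0, 0.0, 0.48, 0.0, 0.0, 0.0]
```

>>> apply_moves:
  rows:
    - [0.2, -0.33, 0.08, 0, 0, -0.296]
    - [0.2, -0.33, 0.08, 0, 0, -0.296]
    - [0.2, -0.33, 0.08, 0, 0, -0.296]
    - [0.2, -0.33, 0.08, 0, 0, -0.296]
  claw: 1

```text
clock: 17.85
tcp_pos: [0.616, -0.0533, 0.3524]
orientation: [-1.84, -2.546, -0.0]
contact_force: [0.5, -0.2, 0.9]
grip_width: 0.0855
gripper_force: 0.0
```

>>> apply_moves:
  rows:
    - [0.324, -0.206, 0.08, 0, 0, -0.296]
    - [0.324, -0.206, 0.08, 0, 0, -0.296]
    - [0.324, -0.206, 0.08, 0, 0, -0.296]
    - [0.324, -0.206, 0.08, 0, 0, -0.296]

```text
clock: 18.35
tcp_pos: [0.5422, 0.0068, 0.3325]
orientation: [1.208, 2.9, -0.0]
contact_force: [0.1, 0.3, -0.1]
grip_width: 0.0852
gripper_force: 0.0
```

>>> apply_moves:
  rows:
    - [0.256, 0.509, 0.4, 0, 0, -0.331]
    - [0.256, 0.509, 0.4, 0, 0, -0.331]
    - [0.256, 0.509, 0.4, 0, 0, -0.331]
    - [0.256, 0.509, 0.4, 0, 0, -0.331]

```text
clock: 18.85
tcp_pos: [0.5862, 0.1455, 0.2292]
orientation: [-0.413, -3.11, 0.003]
contact_force: [-0.2, -0.7, 0.1]
grip_width: 0.0852
gripper_force: 0.0
```

>>> apply_moves:
  rows:
    - [-0.031, 0.569, 0.4, 0, 0, -0.331]
    - [-0.031, 0.569, 0.4, 0, 0, -0.331]
    - [-0.031, 0.569, 0.4, 0, 0, -0.331]
    - [-0.031, 0.569, 0.4, 0, 0, -0.331]
    - [-0.031, 0.569, 0.4, 0, 0, -0.331]

```text
clock: 19.48
tcp_pos: [0.6331, 0.2751, 0.1331]
orientation: [-0.388, 3.116, -0.003]
contact_force: [0.5, 0.4, 1.2]
grip_width: 0.0857
gripper_force: 0.0
```

```bash
cat > s.py <<'E'
import sys
from p import *
# s.py x y yaw z : plan to that point, and list pieces
fs=[r.grab_frame("scene"),r.grab_frame("top")]
p,q,o=pose(); print(p.round(4),np.degrees(np.arctan2(*q.as_matrix()[[1,0],1])).round(1),o["contact_force"].round(1),round(o["grip_width"],4),o["joints"].round(2)[[0,6]])
c=sys.argv[1].split(",")
for o in pieces(fs,classes=c): 
    if o[2]<.4 and o[1][0]>.37: print(o[0],o[1].round(3),round(o[2],2),o[3])
x,y,a,z=map(float,sys.argv[2:6]); plan([((x,y,p[2]),a),((x,y,z),a)])
E
python3 s.py channel .631 .277 1.824 .01
```

```text
[0.6332 0.275  0.134 ] 104.2 [-0.  -0.4  0.1] 0.0855 [-0.62  1.42]
channel [0.44  0.384 3.082] 0.14 ['s0.81', 't0.9']
channel [0.629 0.278 0.259] 0.14 ['s0.58']
channel [ 0.772 -0.291  2.298] 0.36 ['t0.53']
-> [0.631 0.277 0.134] rows 1 [0.006, 0.006, -0.0, -0.0, 0.001, -0.002]
-> [0.631 0.277 0.01 ] rows 3 [0.0, 0.0, 0.496, -0.0, 0.0, 0.0]
```

>>> apply_moves:
  rows:
    - [0.006, 0.006, 0.2, 0, 0, 0]
    - [0.006, 0.006, 0.4, 0, 0, 0]
    - [0.006, 0.006, 0.49, 0, 0, 0]
    - [0.006, 0.006, 0.49, 0, 0, 0]

```text
clock: 20.18
tcp_pos: [0.6294, 0.2778, 0.0093]
orientation: [0.396, -3.115, 0.002]
contact_force: [0.4, 0.9, -0.2]
grip_width: 0.0855
gripper_force: 0.0
```

>>> apply_moves:
  rows:
    - [0, 0, 0, 0, 0, 0]
    - [0, 0, 0, 0, 0, 0]
    - [0, 0, 0, 0, 0, 0]
    - [0, 0, 0, 0, 0, 0]
    - [0, 0, 0, 0, 0, 0]
  claw: 0
  newtons: 70

```text
clock: 20.8
tcp_pos: [0.6311, 0.2792, 0.0119]
orientation: [-0.397, 3.114, 0.002]
contact_force: [-0.6, -0.7, 5.8]
grip_width: 0.0345
gripper_force: 71.6
```

>>> apply_moves:
  rows:
    - [0, 0, -0.1, 0, 0, 0]
    - [0, 0, -0.3, 0, 0, 0]
    - [0, 0, -0.5, 0, 0, 0]
    - [0, 0, -0.6, 0, 0, 0]
    - [0, 0, -0.6, 0, 0, 0]

```text
clock: 21.42
tcp_pos: [0.6312, 0.2791, 0.1625]
orientation: [-0.396, 3.112, 0.003]
contact_force: [0.4, -0.1, -2.4]
grip_width: 0.0348
gripper_force: 70.5
```

Run:
```python
from p import *
p,q,o=pose(); print(p,o["grip_width"],o["contact_force"])
for y in(-.12,-.06,0,.06,.12): print(y,M(-.015,y,0))
plan([(M(-.015,-.12,.17),YM+np.pi/2),(M(-.015,-.12,.022),YM+np.pi/2)])
```

```text
[0.63118452 0.27911316 0.1625493 ] 0.034782750273746235 [ 0.37464819 -0.0900699  -2.36298012]
-0.12 [ 0.53443434 -0.21478989  0.        ]
-0.06 [ 0.54307431 -0.15541522  0.        ]
0 [ 0.55171428 -0.09604055  0.        ]
0.06 [ 0.56035425 -0.03666589  0.        ]
0.12 [0.56899422 0.02270878 0.        ]
-> [0.583 0.032 0.166] rows 5 [0.435, -0.908, -0.018, 0.001, 0.001, 0.127]
-> [ 0.534 -0.215  0.17 ] rows 5 [0.247, -0.976, -0.016, 0.001, 0.001, 0.127]
-> [ 0.534 -0.215  0.022] rows 3 [-0.0, -0.0, 0.592, 0.0, -0.0, 0.0]
```

>>> apply_moves:
  rows:
    - [0.435, -0.908, -0.03, 0, 0, 0.127]
    - [0.435, -0.908, -0.03, 0, 0, 0.127]
    - [0.435, -0.908, -0.03, 0, 0, 0.127]
    - [0.435, -0.908, -0.03, 0, 0, 0.127]
    - [0.435, -0.908, -0.03, 0, 0, 0.127]

```text
clock: 22.05
tcp_pos: [0.5793, 0.0242, 0.1661]
orientation: [0.069, -3.137, 0.005]
contact_force: [0.9, 0.3, -1.9]
grip_width: 0.0348
gripper_force: 75.6
```

>>> apply_moves:
  rows:
    - [0.247, -0.976, -0.016, 0, 0, 0.127]
    - [0.247, -0.976, -0.016, 0, 0, 0.127]
    - [0.247, -0.976, -0.016, 0, 0, 0.127]
    - [0.247, -0.976, -0.016, 0, 0, 0.127]
    - [0.247, -0.976, -0.016, 0, 0, 0.127]

```text
clock: 22.68
tcp_pos: [0.5304, -0.2211, 0.1705]
orientation: [-0.242, -3.13, 0.004]
contact_force: [0.1, 0.9, -2.0]
grip_width: 0.0345
gripper_force: 75.9
```

```bash
cat > t.py <<'E'
import sys
from p import *
p,q,o=pose(); x,y,a,z=map(float,sys.argv[1:5]); print(p.round(4),np.degrees(np.arctan2(*q.as_matrix()[[1,0],1])).round(1),o["contact_force"].round(1),round(o["grip_width"],4))
P=M(x,y,z) if len(sys.argv)>5 else np.array([x,y,z]); a=YM+np.pi/2 if len(sys.argv)>5 else a
plan([((*P[:2],p[2]),a),(P,a)])
E
python3 t.py -.015 -.12 0 .022 m
```

```text
[ 0.5304 -0.2211  0.1705] 81.1 [ 0.1  0.9 -2. ] 0.0345
-> [ 0.534 -0.215  0.17 ] rows 1 [-0.012, 0.028, -0.0, -0.002, -0.001, -0.006]
-> [ 0.534 -0.215  0.022] rows 3 [0.0, -0.0, 0.594, 0.0, 0.0, -0.0]
```

>>> apply_moves:
  rows:
    - [-0.005, 0.012, 0, 0, 0, 0]
    - [-0.005, 0.012, 0.2, 0, 0, 0]
    - [-0.005, 0.012, 0.4, 0, 0, 0]
    - [-0.005, 0.012, 0.54, 0, 0, 0]
    - [-0.005, 0.012, 0.58, 0, 0, 0]

```text
clock: 23.3
tcp_pos: [0.5339, -0.2091, 0.0238]
orientation: [-0.222, -3.129, -0.004]
contact_force: [-0.1, 0.3, -1.0]
grip_width: 0.0343
gripper_force: 75.8
```

>>> apply_moves:
  rows:
    - [0, 0, 0.008, 0, 0, 0]
    - [0, 0, 0.008, 0, 0, 0]

```text
clock: 23.55
tcp_pos: [0.5359, -0.211, 0.0255]
orientation: [0.226, 3.132, 0.002]
contact_force: [0.5, 5.0, -2.2]
grip_width: 0.0345
gripper_force: 76.4
```

>>> apply_moves:
  rows:
    - [0, 0, 0.01, 0, 0, 0]
    - [0, 0, 0.016, 0, 0, 0]
    - [0, 0, 0.016, 0, 0, 0]

```text
clock: 23.92
tcp_pos: [0.5378, -0.2103, 0.0226]
orientation: [0.224, 3.129, 0.003]
contact_force: [1.4, 8.2, 0.5]
grip_width: 0.0348
gripper_force: 76.2
```

>>> apply_moves:
  rows:
    - [0, 0, 0, 0, 0, 0]
    - [0, 0, 0, 0, 0, 0]
    - [0, 0, 0, 0, 0, 0]
    - [0, 0, 0, 0, 0, 0]
  claw: 0.55

```text
clock: 24.42
tcp_pos: [0.5381, -0.2054, 0.0226]
orientation: [0.219, 3.131, 0.012]
contact_force: [1.5, 20.2, 7.7]
grip_width: 0.0471
gripper_force: 0.0
```

>>> apply_moves:
  rows:
    - [0, 0, -0.15, 0, 0, 0]
    - [0, 0, -0.35, 0, 0, 0]
    - [0, 0, -0.6, 0, 0, 0]
    - [0, 0, -0.6, 0, 0, 0]

```text
clock: 24.92
tcp_pos: [0.5389, -0.215, 0.1778]
orientation: [0.229, 3.119, -0.004]
contact_force: [-1.1, -0.9, -0.1]
grip_width: 0.0471
gripper_force: 0.0
```

```bash
python3 s.py channel,bar,flange .511 .25 1.775 .10
python3 - <<'E'
from h import *
f=r.grab_frame("scene"); save(f,"t1.png",(190,150,340,255),2.2)
E
```

```text
[ 0.5358 -0.2133  0.1728] 81.6 [-0.2  0.8 -0.8] 0.047 [-0.04  1.87]
channel [0.439 0.384 3.08 ] 0.14 ['s0.81', 't0.57']
channel [0.571 0.371 0.122] 0.24 ['s0.71']
bar [0.569 0.372 0.06 ] 0.07 ['s0.9']
bar [0.509 0.249 0.201] 0.1 ['s0.64', 't0.62']
flange [0.401 0.256 0.031] 0.09 ['s0.97', 't0.87']
-> [0.523 0.019 0.171] rows 4 [0.18, 0.909, -0.006, 0.0, -0.001, -0.111]
-> [0.511 0.25  0.173] rows 4 [0.019, 0.926, -0.006, 0.0, -0.001, -0.111]
-> [0.511 0.25  0.1  ] rows 2 [-0.0, -0.0, 0.291, 0.0, -0.0, 0.0]
```

View pics/t1.png

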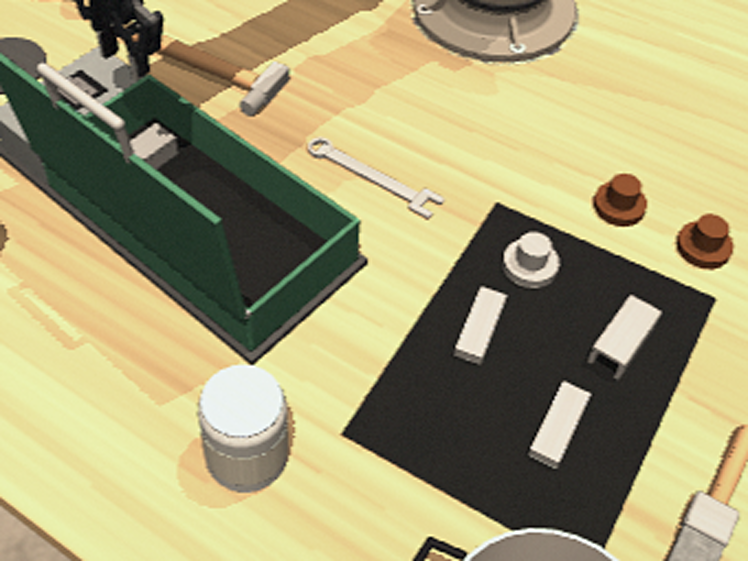

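The first channel lies in the tub at the box end, at crop (150, 145). The 20 N sideways force suggests the hand brushes the tub end there, so I'll keep the remaining slots away from the ends. Bar A is next.

>>> apply_moves:
  rows:
    - [0.18, 0.909, 0, 0, 0, -0.111]
    - [0.18, 0.909, 0, 0, 0, -0.111]
    - [0.18, 0.909, 0, 0, 0, -0.111]
    - [0.18, 0.909, 0, 0, 0, -0.111]
    - [0.18, 0.909, 0, 0, 0, -0.111]
  claw: 1

```text
clock: 26.0
tcp_pos: [0.5229, 0.0233, 0.17]
orientation: [0.057, -3.14, -0.002]
contact_force: [-0.8, -1.4, -0.1]
grip_width: 0.0854
gripper_force: 0.0
```

>>> apply_moves:
  rows:
    - [0.015, 0.926, 0.28, 0, 0, -0.111]
    - [0.015, 0.926, 0.28, 0, 0, -0.111]
    - [0.015, 0.926, 0.28, 0, 0, -0.111]
    - [0.015, 0.926, 0.28, 0, 0, -0.111]
    - [0.015, 0.926, 0.28, 0, 0, -0.111]

```text
clock: 26.62
tcp_pos: [0.5113, 0.2541, 0.0987]
orientation: [0.329, -3.122, -0.001]
contact_force: [-0.1, -0.5, -0.2]
grip_width: 0.0858
gripper_force: 0.0
```

>>> apply_moves:
  rows:
    - [0, 0, 0, 0, 0, 0]
    - [0, 0, 0, 0, 0, 0]

```text
clock: 26.88
tcp_pos: [0.5136, 0.2478, 0.1008]
orientation: [-0.314, 3.125, -0.001]
contact_force: [-0.2, -0.2, 0.2]
grip_width: 0.0851
gripper_force: 0.0
```

```bash
python3 t.py .509 .2495 1.77 .006
```

```text
[0.5136 0.2478 0.1008] 101.5 [-0.2 -0.2  0.2] 0.0851
-> [0.509 0.25  0.101] rows 1 [0.017, 0.011, -0.0, -0.001, 0.0, 0.0]
-> [0.509 0.25  0.006] rows 2 [0.0, 0.0, 0.379, -0.0, 0.0, 0.0]
```

>>> apply_moves:
  rows:
    - [0.012, 0.006, 0.2, 0, 0, 0]
    - [0.012, 0.006, 0.34, 0, 0, 0]
    - [0.012, 0.006, 0.38, 0, 0, 0]
    - [0.012, 0.006, 0.38, 0, 0, 0]

```text
clock: 27.38
tcp_pos: [0.5101, 0.2501, 0.0059]
orientation: [-0.316, 3.126, -0.001]
contact_force: [-0.4, 0.5, 0.2]
grip_width: 0.0857
gripper_force: 0.0
```

>>> apply_moves:
  rows:
    - [0, 0, 0, 0, 0, 0]
    - [0, 0, 0, 0, 0, 0]
    - [0, 0, 0, 0, 0, 0]
    - [0, 0, 0, 0, 0, 0]
    - [0, 0, 0, 0, 0, 0]
  claw: 0
  newtons: 70

```text
clock: 28.0
tcp_pos: [0.5101, 0.2514, 0.0066]
orientation: [-0.318, 3.124, 0.001]
contact_force: [-0.9, -1.0, 6.7]
grip_width: 0.0278
gripper_force: 69.7
```

>>> apply_moves:
  rows:
    - [0, 0, -0.1, 0, 0, 0]
    - [0, 0, -0.3, 0, 0, 0]
    - [0, 0, -0.5, 0, 0, 0]
    - [0, 0, -0.64, 0, 0, 0]
    - [0, 0, -0.64, 0, 0, 0]

```text
clock: 28.62
tcp_pos: [0.511, 0.2517, 0.1682]
orientation: [-0.318, 3.121, 0.004]
contact_force: [1.6, -0.5, -4.5]
grip_width: 0.0281
gripper_force: 70.3
```

```bash
python3 t.py -.015 -.05 0 .017 m
```

```text
[0.511  0.2517 0.1682] 101.6 [ 1.6 -0.5 -4.5] 0.0281
-> [0.528 0.053 0.168] rows 4 [0.095, -0.792, -0.002, 0.001, 0.001, 0.111]
-> [ 0.545 -0.146  0.168] rows 4 [-0.044, -0.796, -0.001, 0.001, 0.001, 0.111]
-> [ 0.545 -0.146  0.017] rows 3 [0.0, 0.0, 0.605, -0.0, 0.0, 0.0]
```

>>> apply_moves:
  rows:
    - [0.095, -0.792, 0, 0, 0, 0.111]
    - [0.095, -0.792, 0, 0, 0, 0.111]
    - [0.095, -0.792, 0, 0, 0, 0.111]
    - [0.095, -0.792, 0, 0, 0, 0.111]
    - [0.095, -0.792, 0, 0, 0, 0.111]

```text
clock: 29.25
tcp_pos: [0.5252, 0.0513, 0.1642]
orientation: [0.042, -3.139, 0.001]
contact_force: [0.1, 0.4, -2.7]
grip_width: 0.0281
gripper_force: 70.4
```

>>> apply_moves:
  rows:
    - [-0.044, -0.79, 0, 0, 0, 0.111]
    - [-0.044, -0.79, 0, 0, 0, 0.111]
    - [-0.044, -0.79, 0, 0, 0, 0.111]
    - [-0.044, -0.79, 0, 0, 0, 0.111]
    - [-0.044, -0.79, 0, 0, 0, 0.111]

```text
clock: 29.88
tcp_pos: [0.543, -0.1434, 0.1646]
orientation: [-0.227, -3.132, -0.001]
contact_force: [0.5, 0.6, -2.9]
grip_width: 0.0282
gripper_force: 70.6
```

>>> apply_moves:
  rows:
    - [0, 0, 0, 0, 0, 0]
    - [0, 0, 0.2, 0, 0, 0]
    - [0, 0, 0.2, 0, 0, 0]

```text
clock: 30.25
tcp_pos: [0.5403, -0.1417, 0.1126]
orientation: [-0.222, -3.126, -0.002]
contact_force: [-0.1, -0.2, -2.4]
grip_width: 0.0282
gripper_force: 70.5
```

```bash
python3 t.py -.015 -.05 0 .017 m
```

```text
[ 0.5403 -0.1417  0.1126] 81.9 [-0.1 -0.2 -2.4] 0.0282
-> [ 0.545 -0.146  0.113] rows 1 [-0.019, -0.013, -0.0, 0.001, -0.005, 0.002]
-> [ 0.545 -0.146  0.017] rows 2 [0.0, 0.0, 0.382, -0.0, 0.0, 0.0]
```

>>> apply_moves:
  rows:
    - [-0.01, -0.01, 0.1, 0, 0, 0]
    - [-0.01, -0.01, 0.25, 0, 0, 0]
    - [-0.01, -0.01, 0.35, 0, 0, 0]
    - [-0.01, -0.01, 0.385, 0, 0, 0]
    - [-0.01, -0.01, 0.385, 0, 0, 0]

```text
clock: 30.88
tcp_pos: [0.5458, -0.1472, 0.0201]
orientation: [0.227, 3.133, 0.0]
contact_force: [0.9, -0.4, -3.5]
grip_width: 0.028
gripper_force: 70.5
```

>>> apply_moves:
  rows:
    - [0, 0, 0.004, 0, 0, 0]
    - [0, 0, 0.004, 0, 0, 0]

```text
clock: 31.12
tcp_pos: [0.5458, -0.1478, 0.0193]
orientation: [0.228, 3.132, 0.0]
contact_force: [-1.1, -0.1, -3.4]
grip_width: 0.028
gripper_force: 70.5
```

>>> apply_moves:
  rows:
    - [0, 0, 0, 0, 0, 0]
    - [0, 0, 0, 0, 0, 0]
    - [0, 0, 0, 0, 0, 0]
    - [0, 0, 0, 0, 0, 0]
  claw: 0.45

```text
clock: 31.62
tcp_pos: [0.5451, -0.1478, 0.0184]
orientation: [0.228, 3.133, 0.0]
contact_force: [-0.6, 0.0, -0.5]
grip_width: 0.0379
gripper_force: 0.0
```

>>> apply_moves:
  rows:
    - [0, 0, -0.15, 0, 0, 0]
    - [0, 0, -0.35, 0, 0, 0]
    - [0, 0, -0.6, 0, 0, 0]
    - [0, 0, -0.6, 0, 0, 0]

```text
clock: 32.12
tcp_pos: [0.5483, -0.1488, 0.1733]
orientation: [0.228, 3.124, -0.0]
contact_force: [0.1, 0.7, -0.4]
grip_width: 0.0388
gripper_force: 0.0
```

```bash
python3 s.py channel,bar .569 .372 1.635 .10
```

```text
[ 0.5452 -0.1476  0.1688] 81.7 [-1.  -0.6  0.1] 0.0385 [-0.16  1.76]
channel [0.44  0.384 3.081] 0.12 ['s0.78', 't0.81']
bar [0.57  0.372 0.072] 0.08 ['s0.81']
-> [0.557 0.112 0.168] rows 5 [0.101, 1.035, -0.004, 0.0, -0.001, -0.067]
-> [0.569 0.372 0.169] rows 5 [-0.008, 1.04, -0.004, 0.0, -0.001, -0.067]
-> [0.569 0.372 0.1  ] rows 2 [-0.0, -0.0, 0.275, 0.0, -0.0, -0.0]
```

>>> apply_moves:
  rows:
    - [0.1, 1.0, 0, 0, 0, -0.067]
    - [0.1, 1.0, 0, 0, 0, -0.067]
    - [0.1, 1.0, 0, 0, 0, -0.067]
    - [0.1, 1.0, 0, 0, 0, -0.067]
    - [0.1, 1.0, 0, 0, 0, -0.067]
  claw: 1

```text
clock: 33.05
tcp_pos: [0.5556, 0.1101, 0.1669]
orientation: [-0.048, -3.139, -0.003]
contact_force: [-0.4, -1.0, 0.8]
grip_width: 0.0857
gripper_force: 0.0
```

>>> apply_moves:
  rows:
    - [-0.01, 1.0, 0.1, 0, 0, -0.067]
    - [-0.01, 1.0, 0.1, 0, 0, -0.067]
    - [-0.01, 1.0, 0.1, 0, 0, -0.067]
    - [-0.01, 1.0, 0.1, 0, 0, -0.067]
    - [-0.01, 1.0, 0.1, 0, 0, -0.067]

```text
clock: 33.67
tcp_pos: [0.5666, 0.3589, 0.1409]
orientation: [0.115, -3.136, -0.002]
contact_force: [-0.7, -0.6, -0.6]
grip_width: 0.0855
gripper_force: 0.0
```

>>> apply_moves:
  rows:
    - [0, 0.075, 0.17, 0, 0, 0]
    - [0, 0.075, 0.17, 0, 0, 0]
    - [0, 0.075, 0.17, 0, 0, 0]
    - [0, 0.075, 0.17, 0, 0, 0]

```text
clock: 34.17
tcp_pos: [0.5693, 0.3705, 0.1025]
orientation: [-0.099, 3.138, 0.001]
contact_force: [0.0, -0.0, 0.5]
grip_width: 0.0854
gripper_force: 0.0
```

```bash
python3 t.py .570 .372 1.64 .006
```

```text
[0.5693 0.3705 0.1025] 93.6 [ 0.  -0.   0.5] 0.0854
-> [0.57  0.372 0.102] rows 1 [-0.003, 0.006, 0.0, 0.0, 0.001, -0.004]
-> [0.57  0.372 0.006] rows 2 [0.0, -0.0, 0.386, 0.0, 0.0, 0.0]
```

>>> apply_moves:
  rows:
    - [0, 0.004, 0.2, 0, 0, 0]
    - [0, 0.004, 0.34, 0, 0, 0]
    - [0, 0.004, 0.385, 0, 0, 0]
    - [0, 0.004, 0.385, 0, 0, 0]

```text
clock: 34.67
tcp_pos: [0.5684, 0.3724, 0.0052]
orientation: [-0.101, 3.139, 0.0]
contact_force: [0.1, 0.4, 0.6]
grip_width: 0.0857
gripper_force: 0.0
```

>>> apply_moves:
  rows:
    - [0, 0, 0, 0, 0, 0]
    - [0, 0, 0, 0, 0, 0]
    - [0, 0, 0, 0, 0, 0]
    - [0, 0, 0, 0, 0, 0]
    - [0, 0, 0, 0, 0, 0]
  claw: 0
  newtons: 70

```text
clock: 35.3
tcp_pos: [0.5685, 0.3733, 0.0058]
orientation: [-0.102, 3.139, 0.002]
contact_force: [-0.9, -0.7, 6.4]
grip_width: 0.0279
gripper_force: 70.9
```

>>> apply_moves:
  rows:
    - [0, 0, -0.1, 0, 0, 0]
    - [0, 0, -0.3, 0, 0, 0]
    - [0, 0, -0.5, 0, 0, 0]
    - [0, 0, -0.64, 0, 0, 0]
    - [0, 0, -0.64, 0, 0, 0]

```text
clock: 35.92
tcp_pos: [0.5692, 0.3735, 0.1674]
orientation: [-0.102, 3.136, 0.005]
contact_force: [0.3, 0.4, -3.2]
grip_width: 0.0281
gripper_force: 69.9
```

```bash
python3 t.py -.015 .003 0 .017 m
```

```text
[0.5692 0.3735 0.1674] 93.7 [ 0.3  0.4 -3.2] 0.0281
-> [0.561 0.14  0.167] rows 4 [0.095, -0.929, -0.003, 0.001, 0.001, 0.067]
-> [ 0.552 -0.093  0.167] rows 4 [-0.003, -0.934, -0.002, 0.001, 0.001, 0.067]
-> [ 0.552 -0.093  0.017] rows 3 [0.0, 0.0, 0.601, -0.0, -0.0, 0.0]
```

>>> apply_moves:
  rows:
    - [0.095, -0.929, 0, 0, 0, 0.067]
    - [0.095, -0.929, 0, 0, 0, 0.067]
    - [0.095, -0.929, 0, 0, 0, 0.067]
    - [0.095, -0.929, 0, 0, 0, 0.067]
    - [0.095, -0.929, 0, 0, 0, 0.067]

```text
clock: 36.55
tcp_pos: [0.5577, 0.1332, 0.1625]
orientation: [-0.075, -3.137, 0.006]
contact_force: [0.5, 0.7, -3.6]
grip_width: 0.028
gripper_force: 70.2
```

>>> apply_moves:
  rows:
    - [-0.003, -0.93, 0, 0, 0, 0.067]
    - [-0.003, -0.93, 0, 0, 0, 0.067]
    - [-0.003, -0.93, 0, 0, 0, 0.067]
    - [-0.003, -0.93, 0, 0, 0, 0.067]
    - [-0.003, -0.93, 0, 0, 0, 0.067]

```text
clock: 37.17
tcp_pos: [0.5491, -0.0971, 0.1631]
orientation: [-0.238, -3.13, 0.003]
contact_force: [0.0, 0.8, -3.8]
grip_width: 0.0283
gripper_force: 70.5
```

>>> apply_moves:
  rows:
    - [0, 0, 0, 0, 0, 0]
    - [0, 0, 0.2, 0, 0, 0]
    - [0, 0, 0.2, 0, 0, 0]
    - [0, 0, 0.2, 0, 0, 0]

```text
clock: 37.67
tcp_pos: [0.5512, -0.0918, 0.1151]
orientation: [0.225, 3.133, 0.0]
contact_force: [0.3, -1.4, -3.0]
grip_width: 0.0282
gripper_force: 70.8
```

```bash
python3 t.py -.015 .003 0 .017 m
```

```text
[ 0.5512 -0.0918  0.1151] 81.8 [ 0.3 -1.4 -3. ] 0.0282
-> [ 0.552 -0.093  0.115] rows 1 [-0.005, -0.004, -0.0, 0.0, 0.0, 0.001]
-> [ 0.552 -0.093  0.017] rows 2 [-0.0, 0.0, 0.392, -0.0, -0.0, 0.0]
```

>>> apply_moves:
  rows:
    - [-0.005, -0.004, 0.1, 0, 0, 0]
    - [-0.005, -0.004, 0.25, 0, 0, 0]
    - [-0.005, -0.004, 0.35, 0, 0, 0]
    - [-0.005, -0.004, 0.395, 0, 0, 0]
    - [-0.005, -0.004, 0.395, 0, 0, 0]

```text
clock: 38.3
tcp_pos: [0.5524, -0.094, 0.0165]
orientation: [0.228, 3.132, 0.0]
contact_force: [-0.3, -0.2, -3.8]
grip_width: 0.0282
gripper_force: 70.7
```

>>> apply_moves:
  rows:
    - [0, 0, 0.004, 0, 0, 0]
    - [0, 0, 0.004, 0, 0, 0]

```text
clock: 38.55
tcp_pos: [0.5525, -0.0942, 0.0158]
orientation: [0.228, 3.132, 0.0]
contact_force: [-1.0, 0.2, -2.8]
grip_width: 0.0281
gripper_force: 70.7
```

>>> apply_moves:
  rows:
    - [0, 0, 0, 0, 0, 0]
    - [0, 0, 0, 0, 0, 0]
    - [0, 0, 0, 0, 0, 0]
    - [0, 0, 0, 0, 0, 0]
  claw: 0.45

```text
clock: 39.05
tcp_pos: [0.5518, -0.0942, 0.0149]
orientation: [0.228, 3.133, 0.0]
contact_force: [0.0, -0.6, 0.5]
grip_width: 0.038
gripper_force: 0.0
```

>>> apply_moves:
  rows:
    - [0, 0, -0.15, 0, 0, 0]
    - [0, 0, -0.35, 0, 0, 0]
    - [0, 0, -0.6, 0, 0, 0]
    - [0, 0, -0.6, 0, 0, 0]

```text
clock: 39.55
tcp_pos: [0.555, -0.0949, 0.1698]
orientation: [0.228, 3.124, 0.001]
contact_force: [0.4, 0.7, 0.2]
grip_width: 0.0384
gripper_force: 0.0
```

```bash
python3 s.py channel,flange .440 .384 1.51 .10
```

```text
[ 0.5519 -0.094   0.1653] 81.7 [ 0.2  0.1 -1. ] 0.0387 [-0.26  1.66]
channel [0.44  0.384 3.082] 0.12 ['s0.8', 't0.57']
flange [0.402 0.256 0.218] 0.06 ['t0.62']
-> [0.495 0.145 0.164] rows 4 [0.358, 0.914, -0.003, -0.0, -0.001, -0.027]
-> [0.44  0.384 0.165] rows 4 [0.319, 0.928, -0.004, -0.0, -0.001, -0.027]
-> [0.44  0.384 0.1  ] rows 2 [-0.0, -0.0, 0.261, 0.0, -0.0, 0.0]
```

>>> apply_moves:
  rows:
    - [0.358, 0.914, 0, 0, 0, -0.027]
    - [0.358, 0.914, 0, 0, 0, -0.027]
    - [0.358, 0.914, 0, 0, 0, -0.027]
    - [0.358, 0.914, 0, 0, 0, -0.027]
    - [0.358, 0.914, 0, 0, 0, -0.027]
  claw: 1

```text
clock: 40.48
tcp_pos: [0.4943, 0.1503, 0.1636]
orientation: [-0.147, -3.136, -0.001]
contact_force: [0.4, -0.7, -0.7]
grip_width: 0.0853
gripper_force: 0.0
```

>>> apply_moves:
  rows:
    - [0.319, 0.928, 0.1, 0, 0, -0.027]
    - [0.319, 0.928, 0.1, 0, 0, -0.027]
    - [0.319, 0.928, 0.1, 0, 0, -0.027]
    - [0.319, 0.928, 0.1, 0, 0, -0.027]
    - [0.319, 0.928, 0.1, 0, 0, -0.027]

```text
clock: 41.1
tcp_pos: [0.4382, 0.3883, 0.1381]
orientation: [-0.083, -3.138, -0.0]
contact_force: [-0.0, 0.0, -0.8]
grip_width: 0.0853
gripper_force: 0.0
```

>>> apply_moves:
  rows:
    - [0, 0, 0.16, 0, 0, 0]
    - [0, 0, 0.16, 0, 0, 0]
    - [0, 0, 0.16, 0, 0, 0]

```text
clock: 41.48
tcp_pos: [0.4417, 0.3828, 0.1003]
orientation: [0.098, 3.14, -0.001]
contact_force: [0.5, 0.8, 0.4]
grip_width: 0.0856
gripper_force: 0.0
```

```bash
python3 t.py .440 .384 1.51 .010
```

```text
[0.4417 0.3828 0.1003] 86.4 [0.5 0.8 0.4] 0.0856
-> [0.44  0.384 0.1  ] rows 1 [0.007, 0.004, -0.0, -0.0, 0.0, -0.001]
-> [0.44  0.384 0.01 ] rows 2 [-0.0, 0.0, 0.361, -0.0, -0.0, -0.0]
```

>>> apply_moves:
  rows:
    - [0.005, 0.004, 0.2, 0, 0, 0]
    - [0.005, 0.004, 0.32, 0, 0, 0]
    - [0.005, 0.004, 0.36, 0, 0, 0]
    - [0.005, 0.004, 0.36, 0, 0, 0]

```text
clock: 41.98
tcp_pos: [0.4404, 0.385, 0.0106]
orientation: [0.096, 3.14, 0.001]
contact_force: [-0.1, 0.0, -0.4]
grip_width: 0.0854
gripper_force: 0.0
```

>>> apply_moves:
  rows:
    - [0, 0, 0, 0, 0, 0]
    - [0, 0, 0, 0, 0, 0]
    - [0, 0, 0, 0, 0, 0]
    - [0, 0, 0, 0, 0, 0]
    - [0, 0, 0, 0, 0, 0]
  claw: 0
  newtons: 70

```text
clock: 42.6
tcp_pos: [0.4402, 0.3855, 0.011]
orientation: [0.095, 3.139, 0.002]
contact_force: [-0.9, -0.6, 7.0]
grip_width: 0.0351
gripper_force: 70.9
```

>>> apply_moves:
  rows:
    - [0, 0, -0.1, 0, 0, 0]
    - [0, 0, -0.3, 0, 0, 0]
    - [0, 0, -0.5, 0, 0, 0]
    - [0, 0, -0.64, 0, 0, 0]
    - [0, 0, -0.64, 0, 0, 0]

```text
clock: 43.22
tcp_pos: [0.4409, 0.3861, 0.1725]
orientation: [0.095, 3.137, 0.007]
contact_force: [-0.3, -0.7, -4.0]
grip_width: 0.0346
gripper_force: 70.9
```

```bash
python3 t.py -.015 .057 0 .021 m
```

```text
[0.4409 0.3861 0.1725] 86.5 [-0.3 -0.7 -4. ] 0.0346
-> [0.5   0.173 0.173] rows 4 [-0.289, -0.835, -0.003, 0.001, 0.001, 0.027]
-> [ 0.56  -0.04   0.173] rows 4 [-0.324, -0.823, -0.001, 0.001, 0.001, 0.027]
-> [ 0.56  -0.04   0.021] rows 3 [-0.0, -0.0, 0.606, -0.0, 0.0, 0.0]
```

>>> apply_moves:
  rows:
    - [-0.289, -0.835, 0, 0, 0, 0.027]
    - [-0.289, -0.835, 0, 0, 0, 0.027]
    - [-0.289, -0.835, 0, 0, 0, 0.027]
    - [-0.289, -0.835, 0, 0, 0, 0.027]
    - [-0.289, -0.835, 0, 0, 0, 0.027]

```text
clock: 43.85
tcp_pos: [0.4987, 0.168, 0.1682]
orientation: [-0.171, -3.135, 0.004]
contact_force: [-0.3, 0.9, -3.1]
grip_width: 0.0348
gripper_force: 71.0
```

>>> apply_moves:
  rows:
    - [-0.324, -0.823, 0, 0, 0, 0.027]
    - [-0.324, -0.823, 0, 0, 0, 0.027]
    - [-0.324, -0.823, 0, 0, 0, 0.027]
    - [-0.324, -0.823, 0, 0, 0, 0.027]
    - [-0.324, -0.823, 0, 0, 0, 0.027]

```text
clock: 44.48
tcp_pos: [0.5581, -0.0433, 0.1685]
orientation: [-0.235, -3.131, 0.003]
contact_force: [-0.1, 0.7, -3.4]
grip_width: 0.0346
gripper_force: 71.1
```

>>> apply_moves:
  rows:
    - [0, 0, 0, 0, 0, 0]
    - [0, 0, 0.2, 0, 0, 0]
    - [0, 0, 0.2, 0, 0, 0]
    - [0, 0, 0.2, 0, 0, 0]

```text
clock: 44.98
tcp_pos: [0.5589, -0.0396, 0.1205]
orientation: [0.226, 3.133, 0.0]
contact_force: [0.9, -0.5, -2.1]
grip_width: 0.0343
gripper_force: 71.2
```

```bash
python3 t.py -.015 .057 0 .021 m
```

```text
[ 0.5589 -0.0396  0.1205] 81.8 [ 0.9 -0.5 -2.1] 0.0343
-> [ 0.56  -0.04   0.121] rows 1 [-0.004, 0.001, 0.0, 0.0, 0.0, 0.0]
-> [ 0.56  -0.04   0.021] rows 2 [-0.0, 0.0, 0.398, -0.0, -0.0, 0.0]
```

>>> apply_moves:
  rows:
    - [-0.004, 0, 0.1, 0, 0, 0]
    - [-0.004, 0, 0.25, 0, 0, 0]
    - [-0.004, 0, 0.35, 0, 0, 0]
    - [-0.004, 0, 0.4, 0, 0, 0]
    - [-0.004, 0, 0.4, 0, 0, 0]

```text
clock: 45.6
tcp_pos: [0.5608, -0.0408, 0.0209]
orientation: [0.228, 3.131, 0.001]
contact_force: [0.1, 0.6, -2.6]
grip_width: 0.0347
gripper_force: 71.9
```

>>> apply_moves:
  rows:
    - [0, 0, 0.004, 0, 0, 0]
    - [0, 0, 0.004, 0, 0, 0]

```text
clock: 45.85
tcp_pos: [0.5608, -0.0408, 0.0199]
orientation: [0.228, 3.131, 0.001]
contact_force: [-0.6, -0.5, 2.7]
grip_width: 0.0348
gripper_force: 72.4
```

>>> apply_moves:
  rows:
    - [0, 0, 0, 0, 0, 0]
    - [0, 0, 0, 0, 0, 0]
    - [0, 0, 0, 0, 0, 0]
    - [0, 0, 0, 0, 0, 0]
  claw: 0.51

```text
clock: 46.35
tcp_pos: [0.5595, -0.041, 0.0188]
orientation: [-0.228, -3.133, -0.0]
contact_force: [0.8, -0.4, 0.0]
grip_width: 0.0439
gripper_force: 0.0
```

>>> apply_moves:
  rows:
    - [0, 0, -0.15, 0, 0, 0]
    - [0, 0, -0.35, 0, 0, 0]
    - [0, 0, -0.6, 0, 0, 0]
    - [0, 0, -0.6, 0, 0, 0]

```text
clock: 46.85
tcp_pos: [0.5628, -0.0414, 0.1737]
orientation: [0.228, 3.124, 0.002]
contact_force: [-0.4, -0.7, -0.6]
grip_width: 0.0437
gripper_force: 0.0
```

```bash
python3 s.py channel,flange .401 .2555 1.5 .11
```

```text
[ 0.5596 -0.0408  0.1693] 81.7 [-0.2  0.1 -0.1] 0.0436 [-0.36  1.57]
channel [ 0.537 -0.045 -0.084] 0.28 ['s0.75']
channel [ 0.541 -0.211 -0.152] 0.21 ['t0.69']
flange [0.401 0.255 0.053] 0.1 ['s0.69', 't0.53']
-> [0.48  0.107 0.168] rows 3 [0.397, 0.541, -0.003, -0.0, -0.001, -0.024]
-> [0.401 0.256 0.169] rows 3 [0.377, 0.555, -0.004, -0.0, -0.001, -0.024]
-> [0.401 0.256 0.11 ] rows 1 [0.0, 0.0, 0.237, -0.0, 0.0, -0.0]
```

>>> apply_moves:
  rows:
    - [0.397, 0.541, 0, 0, 0, -0.024]
    - [0.397, 0.541, 0, 0, 0, -0.024]
    - [0.397, 0.541, 0, 0, 0, -0.024]
    - [0.397, 0.541, 0, 0, 0, -0.024]
  claw: 1

```text
clock: 47.65
tcp_pos: [0.4787, 0.1105, 0.1677]
orientation: [-0.159, -3.135, -0.0]
contact_force: [0.8, -0.5, 0.1]
grip_width: 0.0855
gripper_force: 0.0
```

>>> apply_moves:
  rows:
    - [0.377, 0.555, 0.1, 0, 0, -0.024]
    - [0.377, 0.555, 0.1, 0, 0, -0.024]
    - [0.377, 0.555, 0.1, 0, 0, -0.024]
    - [0.377, 0.555, 0.1, 0, 0, -0.024]

```text
clock: 48.15
tcp_pos: [0.4005, 0.2574, 0.1426]
orientation: [-0.102, -3.138, 0.002]
contact_force: [0.5, 0.6, 0.5]
grip_width: 0.0853
gripper_force: 0.0
```

>>> apply_moves:
  rows:
    - [0, 0, 0.1, 0, 0, 0]
    - [0, 0, 0.1, 0, 0, 0]
    - [0, 0, 0.1, 0, 0, 0]

```text
clock: 48.52
tcp_pos: [0.403, 0.2543, 0.1191]
orientation: [0.113, 3.139, -0.001]
contact_force: [-0.0, 0.0, -0.1]
grip_width: 0.0854
gripper_force: 0.0
```

```bash
python3 t.py .401 .2555 1.5 .022
```

```text
[0.403  0.2543 0.1191] 85.9 [-0.   0.  -0.1] 0.0854
-> [0.401 0.256 0.119] rows 1 [0.008, 0.004, -0.0, -0.0, 0.0, -0.001]
-> [0.401 0.256 0.022] rows 2 [-0.0, -0.0, 0.388, 0.0, -0.0, 0.0]
```

>>> apply_moves:
  rows:
    - [0.006, 0.004, 0.2, 0, 0, 0]
    - [0.006, 0.004, 0.34, 0, 0, 0]
    - [0.006, 0.004, 0.395, 0, 0, 0]
    - [0.006, 0.004, 0.395, 0, 0, 0]

```text
clock: 49.02
tcp_pos: [0.4011, 0.2561, 0.0202]
orientation: [-0.111, -3.139, 0.001]
contact_force: [0.2, -0.1, 0.2]
grip_width: 0.0859
gripper_force: 0.0
```

>>> apply_moves:
  rows:
    - [0, 0, 0, 0, 0, 0]
    - [0, 0, 0, 0, 0, 0]
    - [0, 0, 0, 0, 0, 0]
    - [0, 0, 0, 0, 0, 0]
    - [0, 0, 0, 0, 0, 0]
  claw: 0
  newtons: 80

```text
clock: 49.65
tcp_pos: [0.4012, 0.257, 0.0212]
orientation: [0.11, 3.139, 0.002]
contact_force: [-1.4, -1.0, 10.4]
grip_width: 0.0338
gripper_force: 78.5
```

>>> apply_moves:
  rows:
    - [0, 0, -0.1, 0, 0, 0]
    - [0, 0, -0.3, 0, 0, 0]
    - [0, 0, -0.5, 0, 0, 0]
    - [0, 0, -0.62, 0, 0, 0]
    - [0, 0, -0.62, 0, 0, 0]

```text
clock: 50.28
tcp_pos: [0.4016, 0.2573, 0.1769]
orientation: [0.11, 3.137, 0.006]
contact_force: [-0.0, 0.6, -3.6]
grip_width: 0.0339
gripper_force: 80.4
```

```bash
python3 t.py -.005 .115 0 .03 m
```

```text
[0.4016 0.2573 0.1769] 86.0 [-0.   0.6 -3.6] 0.0339
-> [0.578 0.016 0.177] rows 5 [-0.772, -0.912, -0.001, 0.002, 0.002, 0.047]
-> [0.578 0.016 0.03 ] rows 3 [-0.0, 0.0, 0.588, -0.0, -0.0, -0.0]
```

Flange is held. It's round, so I'll turn the hand a quarter turn to close along the machine's x, which keeps clear of the tub end.

Run:
```python
from p import *
P=M(-.005,.113,.177); plan([(P,YM,1),((*P[:2],.03),YM,1)])
```

```text
-> [0.49  0.136 0.177] rows 5 [-0.386, -0.46, -0.001, 0.002, -0.0, 0.524]
-> [0.578 0.014 0.177] rows 5 [-0.6, -0.03, 0.0, 0.002, -0.0, 0.524]
-> [0.578 0.014 0.03 ] rows 3 [0.0, 0.0, 0.588, -0.0, 0.0, -0.0]
```

>>> apply_moves:
  rows:
    - [-0.386, -0.46, 0, 0, 0, 0.524]
    - [-0.386, -0.46, 0, 0, 0, 0.524]
    - [-0.386, -0.46, 0, 0, 0, 0.524]
    - [-0.386, -0.46, 0, 0, 0, 0.524]
    - [-0.386, -0.46, 0, 0, 0, 0.524]

```text
clock: 50.9
tcp_pos: [0.4877, 0.134, 0.1729]
orientation: [-1.363, -2.829, 0.005]
contact_force: [0.4, 0.5, -4.4]
grip_width: 0.0341
gripper_force: 80.8
```

>>> apply_moves:
  rows:
    - [-0.6, -0.03, 0, 0, 0, 0.524]
    - [-0.6, -0.03, 0, 0, 0, 0.524]
    - [-0.6, -0.03, 0, 0, 0, 0.524]
    - [-0.6, -0.03, 0, 0, 0, 0.524]
    - [-0.6, -0.03, 0, 0, 0, 0.524]

```text
clock: 51.52
tcp_pos: [0.5758, 0.0128, 0.1725]
orientation: [-2.381, -2.048, 0.006]
contact_force: [-0.5, 0.3, -3.0]
grip_width: 0.0337
gripper_force: 80.8
```

>>> apply_moves:
  rows:
    - [0, 0, 0, 0, 0, 0]
    - [0, 0, 0.15, 0, 0, 0]
    - [0, 0, 0.15, 0, 0, 0]
    - [0, 0, 0.15, 0, 0, 0]

```text
clock: 52.02
tcp_pos: [0.5772, 0.0132, 0.1379]
orientation: [2.376, 2.055, -0.001]
contact_force: [0.1, -0.5, -4.1]
grip_width: 0.0339
gripper_force: 80.7
```

Run:
```python
from p import *
p,q,o=pose(); print(p.round(4),np.degrees(np.arctan2(*q.as_matrix()[[1,0],1])),o["contact_force"].round(1),o["grip_width"])
P=M(-.005,.113,.0305); plan([((*P[:2],p[2]),YM,1),(P,YM,1)])
```

```text
[0.5772 0.0132 0.1379] -8.310128008918161 [ 0.1 -0.5 -4.1] 0.033868703049451845
-> [0.578 0.014 0.138] rows 1 [0.005, 0.002, -0.0, -0.0, 0.0, -0.0]
-> [0.578 0.014 0.03 ] rows 2 [-0.0, -0.0, 0.429, 0.0, -0.0, 0.0]
```

>>> apply_moves:
  rows:
    - [0.005, 0, 0.1, 0, 0, 0]
    - [0.005, 0, 0.25, 0, 0, 0]
    - [0.005, 0, 0.38, 0, 0, 0]
    - [0.005, 0, 0.43, 0, 0, 0]
    - [0.005, 0, 0.43, 0, 0, 0]

```text
clock: 52.65
tcp_pos: [0.578, 0.0145, 0.0307]
orientation: [2.376, 2.054, 0.001]
contact_force: [0.3, -0.6, -3.1]
grip_width: 0.0341
gripper_force: 85.3
```

>>> apply_moves:
  rows:
    - [0, 0, 0.004, 0, 0, 0]
    - [0, 0, 0.004, 0, 0, 0]

```text
clock: 52.9
tcp_pos: [0.578, 0.0147, 0.03]
orientation: [2.376, 2.054, 0.002]
contact_force: [-0.4, -0.7, -3.9]
grip_width: 0.0338
gripper_force: 85.3
```

>>> apply_moves:
  rows:
    - [0, 0, 0, 0, 0, 0]
    - [0, 0, 0, 0, 0, 0]
    - [0, 0, 0, 0, 0, 0]
    - [0, 0, 0, 0, 0, 0]
  claw: 0.55

```text
clock: 53.4
tcp_pos: [0.5774, 0.0147, 0.0292]
orientation: [2.377, 2.054, 0.0]
contact_force: [0.6, -0.4, -0.4]
grip_width: 0.047
gripper_force: 0.0
```

>>> apply_moves:
  rows:
    - [0, 0, -0.15, 0, 0, 0]
    - [0, 0, -0.35, 0, 0, 0]
    - [0, 0, -0.6, 0, 0, 0]
    - [0, 0, -0.8, 0, 0, 0]
    - [0, 0, -0.8, 0, 0, 0]

```text
clock: 54.02
tcp_pos: [0.5797, 0.0143, 0.2331]
orientation: [2.375, 2.051, 0.011]
contact_force: [0.0, 0.4, -0.8]
grip_width: 0.0469
gripper_force: 0.0
```

Run:
```python
from p import *
fs=[r.grab_frame(n) for n in("scene","top")]
a=cv2.resize(fs[0]["pixels"][150:400,150:520],(400,270)); b=cv2.resize(fs[1]["pixels"][160:320,180:460],(400,270)[::1])
save({"pixels":np.vstack([cv2.resize(a,(800,300)),cv2.resize(b,(800,300))])},"t5.png")
for o in pieces(fs,.012): print(o[0],(Rz(-V[2])@(np.r_[o[1][:2],0]-[V[0],V[1],0])).round(3)[:2],o[1].round(3),round(o[2],2),o[3])
c,s=np.cos(1.7),np.sin(1.7); B=M(.0875-.217*c,0,.08+.217*s); print(B)
plan([(M(-.03,.0,.34),YM,1),((*B[:2],.37),YM,1),(B-[0,0,.019],YM,1)])
```

```text
bar [-0.012  0.   ] [ 0.554 -0.096  3.011] 0.35 ['s0.73', 't0.52']
bar [ 0.028 -0.098] [ 0.58  -0.199  2.051] 0.89 ['s0.63']
bar [-0.015 -0.053] [ 0.544 -0.148  2.983] 0.6 ['s0.58', 't0.64']
bar [-0.016 -0.054] [ 0.543 -0.149 -0.156] 0.38 ['s0.56', 't0.64']
channel [-0.016  0.055] [ 0.559 -0.042  2.978] 0.27 ['s0.93', 't0.72']
channel [-0.038 -0.123] [ 0.511 -0.214  1.263] 0.45 ['s0.77']
channel [-0.01  -0.115] [ 0.54  -0.21   3.016] 0.08 ['t0.69']
flange [-0.318  0.588] [0.337 0.529 0.063] 0.16 ['s0.74', 't0.84']
flange [-0.375  0.456] [0.262 0.407 0.449] 0.17 ['s0.71', 't0.59']
flange [-0.364  0.35 ] [0.257 0.301 0.509] 0.15 ['s0.68', 't0.71']
flange [-0.005  0.126] [0.58  0.028 0.262] 0.47 ['s0.6']
flange [-0.194 -0.206] [ 0.344 -0.274  0.304] 0.85 ['t0.34']
[ 0.68081386 -0.11482662  0.29519126]
-> [ 0.537 -0.094  0.34 ] rows 3 [-0.453, -0.096, -0.447, -0.001, 0.001, -0.001]
-> [ 0.681 -0.115  0.37 ] rows 3 [-0.0, 0.582, -0.12, 0.0, -0.0, -0.0]
-> [ 0.681 -0.115  0.276] rows 2 [-0.0, -0.0, 0.375, 0.0, -0.0, 0.0]
```

View pics/t5.png

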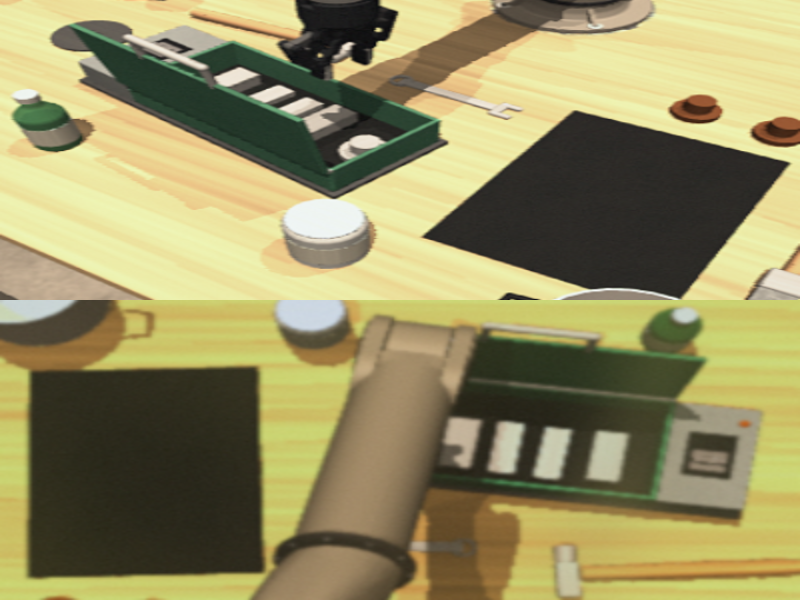

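All five pieces are in the tub and the mat is empty. I'll now take the lid bar again.

>>> apply_moves:
  rows:
    - [-0.45, -0.1, -0.55, 0, 0, 0]
    - [-0.45, -0.1, -0.55, 0, 0, 0]
    - [-0.45, -0.1, -0.55, 0, 0, 0]
    - [-0.45, -0.1, -0.55, 0, 0, 0]
    - [-0.45, -0.1, -0.55, 0, 0, 0]
  claw: 0.4

```text
clock: 55.05
tcp_pos: [0.5361, -0.0921, 0.3656]
orientation: [-2.375, -2.054, 0.001]
contact_force: [-0.5, 0.4, -0.4]
grip_width: 0.0344
gripper_force: 0.0
```

>>> apply_moves:
  rows:
    - [0, 0.59, 0, 0, 0, 0]
    - [0, 0.59, 0, 0, 0, 0]
    - [0, 0.59, 0, 0, 0, 0]
    - [0, 0.59, 0, 0, 0, 0]
    - [0, 0.59, 0, 0, 0, 0]

```text
clock: 55.68
tcp_pos: [0.6814, -0.1137, 0.3652]
orientation: [-2.375, -2.053, 0.003]
contact_force: [-0.7, -0.8, 0.3]
grip_width: 0.0343
gripper_force: 0.0
```

Run:
```python
from p import *
p,q,o=pose(); print(p.round(4),o["grip_width"])
plan([((.6865,-.1145,p[2]),YM,1),((.6865,-.1145,.273),YM,1)])
```

```text
[ 0.6814 -0.1137  0.3652] 0.03430194921862213
-> [ 0.686 -0.114  0.365] rows 1 [-0.0, 0.021, -0.0, -0.002, -0.0, -0.0]
-> [ 0.686 -0.114  0.273] rows 2 [-0.0, 0.0, 0.369, -0.0, -0.0, 0.0]
```

>>> apply_moves:
  rows:
    - [0, 0.02, 0, 0, 0, 0]
    - [0, 0.02, 0.2, 0, 0, 0]
    - [0, 0.02, 0.32, 0, 0, 0]
    - [0, 0.02, 0.37, 0, 0, 0]
    - [0, 0.02, 0.37, 0, 0, 0]

```text
clock: 56.3
tcp_pos: [0.687, -0.1149, 0.2742]
orientation: [-2.377, -2.054, -0.0]
contact_force: [-0.3, 0.2, 0.6]
grip_width: 0.0343
gripper_force: 0.0
```

>>> apply_moves:
  rows:
    - [0, 0, 0, 0, 0, 0]
    - [0, 0, 0, 0, 0, 0]
    - [0, 0, 0, 0, 0, 0]
    - [0, 0, 0, 0, 0, 0]
  claw: 0
  newtons: 35

```text
clock: 56.8
tcp_pos: [0.6871, -0.1154, 0.2759]
orientation: [2.377, 2.054, 0.002]
contact_force: [-4.9, 1.2, 6.2]
grip_width: 0.0107
gripper_force: 34.4
```

```bash
python3 lid.py
python3 - <<'E'
import numpy as np
rr=.2155
for a,b in((1.7,1.25),(1.25,.75),(.75,.25),(.25,0)):
    print(a,b)
    for t in np.linspace(a,b,6)[1:]:
        d=np.array([-rr*(np.cos(t+.03)-np.cos(a+.03)),-rr*(np.sin(t+.03)-np.sin(a+.03))])/.25; print(round(t,2),d.round(3))
E
```

```text
[ 0.6871 -0.1154  0.2759] [[0.145, 0.989, 0.001], [0.989, -0.145, 0.0], [0.001, 0.001, -1.0]] [-4.9  1.2  6.2] 0.010744742228497544
0.21758785879931508 1.6988193593093421 [0.12174097 0.00031925 0.27587678]
1.7 1.25
1.61 [-0.077 -0.009]
1.52 [-0.155 -0.011]
1.43 [-0.232 -0.006]
1.34 [-0.309  0.006]
1.25 [-0.384  0.025]
1.25 0.75
1.15 [-0.081  0.029]
1.05 [-0.159  0.066]
0.95 [-0.233  0.11 ]
0.85 [-0.302  0.161]
0.75 [-0.366  0.22 ]
0.75 0.25
0.65 [-0.057  0.064]
0.55 [-0.108  0.134]
0.45 [-0.152  0.208]
0.35 [-0.188  0.286]
0.25 [-0.216  0.368]
0.25 0
0.2 [-0.011  0.042]
0.15 [-0.02   0.084]
0.1 [-0.026  0.126]
0.05 [-0.031  0.169]
0.0 [-0.033  0.212]
```

>>> apply_moves:
  rows:
    - [0, -0.077, -0.009, 0, 0, 0]
    - [0, -0.155, -0.011, 0, 0, 0]
    - [0, -0.232, -0.006, 0, 0, 0]
    - [0, -0.309, 0.006, 0, 0, 0]
    - [0, -0.384, 0.025, 0, 0, 0]

```text
clock: 57.42
tcp_pos: [0.5942, -0.1019, 0.2702]
orientation: [2.373, 2.05, 0.008]
contact_force: [5.5, -1.2, -4.2]
grip_width: 0.0107
gripper_force: 35.2
```

>>> apply_moves:
  rows:
    - [0, -0.081, 0.029, 0, 0, 0]
    - [0, -0.159, 0.066, 0, 0, 0]
    - [0, -0.233, 0.11, 0, 0, 0]
    - [0, -0.302, 0.161, 0, 0, 0]
    - [0, -0.366, 0.22, 0, 0, 0]

```text
clock: 58.05
tcp_pos: [0.5031, -0.0887, 0.2142]
orientation: [2.375, 2.051, 0.006]
contact_force: [4.5, -2.2, -0.2]
grip_width: 0.0107
gripper_force: 36.6
```

```bash
python3 lid.py
```

```text
[ 0.5031 -0.0887  0.2142] [[0.146, 0.989, 0.006], [0.989, -0.146, -0.0], [0.001, 0.005, -1.0]] [ 4.5 -2.2 -0.2] 0.010653987918920972
0.2155325841604399 0.7604834953058364 [-0.06412756  0.00029095  0.21417761]
```

Slower for the last part.

>>> apply_moves:
  rows:
    - [0, -0.057, 0.064, 0, 0, 0]
    - [0, -0.108, 0.134, 0, 0, 0]
    - [0, -0.152, 0.208, 0, 0, 0]
    - [0, -0.188, 0.286, 0, 0, 0]
    - [0, -0.216, 0.368, 0, 0, 0]

```text
clock: 58.68
tcp_pos: [0.4492, -0.0809, 0.1213]
orientation: [2.376, 2.052, 0.004]
contact_force: [1.4, -1.9, 1.5]
grip_width: 0.0105
gripper_force: 38.7
```

>>> apply_moves:
  rows:
    - [0, -0.006, 0.02, 0, 0, 0]
    - [0, -0.011, 0.042, 0, 0, 0]
    - [0, -0.016, 0.063, 0, 0, 0]
    - [0, -0.02, 0.084, 0, 0, 0]
    - [0, -0.023, 0.105, 0, 0, 0]

```text
clock: 59.3
tcp_pos: [0.4429, -0.0799, 0.0945]
orientation: [2.376, 2.053, 0.001]
contact_force: [0.1, -5.2, 3.2]
grip_width: 0.0106
gripper_force: 39.2
```

```bash
python3 lid.py
```

```text
[ 0.4429 -0.0799  0.0945] [[0.145, 0.989, 0.001], [0.989, -0.145, -0.001], [-0.001, 0.001, -1.0]] [ 0.1 -5.2  3.2] 0.010640890096723248
0.21510194976834401 0.1262879207592023 [-0.12498026  0.00033684  0.09448115]
```

>>> apply_moves:
  rows:
    - [0, -0.002, 0.015, 0, 0, 0]
    - [0, -0.004, 0.03, 0, 0, 0]
    - [0, -0.005, 0.045, 0, 0, 0]
    - [0, -0.006, 0.06, 0, 0, 0]
    - [0, -0.007, 0.07, 0, 0, 0]

```text
clock: 59.92
tcp_pos: [0.4406, -0.0795, 0.0768]
orientation: [2.377, 2.053, -0.001]
contact_force: [-0.4, -4.7, 1.3]
grip_width: 0.0107
gripper_force: 39.7
```

>>> apply_moves:
  rows:
    - [0, -0.001, 0.008, 0, 0, 0]
    - [0, -0.002, 0.016, 0, 0, 0]
    - [0, -0.002, 0.024, 0, 0, 0]
    - [0, -0.002, 0.03, 0, 0, 0]
    - [0, -0.002, 0.03, 0, 0, 0]

```text
clock: 60.55
tcp_pos: [0.4401, -0.0795, 0.0693]
orientation: [2.377, 2.053, -0.001]
contact_force: [0.6, -5.8, -0.6]
grip_width: 0.0108
gripper_force: 39.6
```

```bash
python3 lid.py
```

```text
[ 0.4401 -0.0795  0.0693] [[0.145, 0.989, -0.0], [0.989, -0.145, -0.001], [-0.001, 0.0, -1.0]] [ 0.6 -5.8 -0.6] 0.010811419847075003
0.21551650661439528 0.008353412681728137 [-0.12785802  0.00033608  0.06926377]
```

>>> apply_moves:
  rows:
    - [0, 0, 0.004, 0, 0, 0]
    - [0, 0, 0.008, 0, 0, 0]
    - [0, 0, 0.012, 0, 0, 0]
    - [0, 0, 0.012, 0, 0, 0]

```text
clock: 61.05
tcp_pos: [0.4399, -0.0794, 0.0662]
orientation: [2.377, 2.054, -0.001]
contact_force: [0.3, -5.4, -0.1]
grip_width: 0.011
gripper_force: 39.8
```

>>> apply_moves:
  rows:
    - [0, 0, 0.004, 0, 0, 0]
    - [0, 0, 0.008, 0, 0, 0]
    - [0, 0, 0.008, 0, 0, 0]

```text
clock: 61.42
tcp_pos: [0.4399, -0.0794, 0.0642]
orientation: [2.378, 2.053, -0.001]
contact_force: [0.8, -5.2, -0.2]
grip_width: 0.0103
gripper_force: 39.8
```

Run:
```python
from p import *
f=r.grab_frame("scene"); im=f["pixels"].copy()
cv2.polylines(im,[cv2.convexHull(proj(f,world(boxp(.175,.354,.088,.088),*V,0)).round().astype(np.int32))],True,(255,0,0),1)
save({"pixels":im},"c.png",(195,150,170,165),3.6)
g=r.grab_frame("top")
print([(a["point"],a["conf"]) for F in(f,g) for a in r.landmark_of(F,"lid_bar")[:1]],[proj(F,M(-.1295,0,.085)) for F in(f,g)])
```

```text
[([309.9, 203.6], 0.78)] [array([[313.18573887, 204.15599972]]), array([[352.36558546, 271.37251968]])]
```

View pics/c.png

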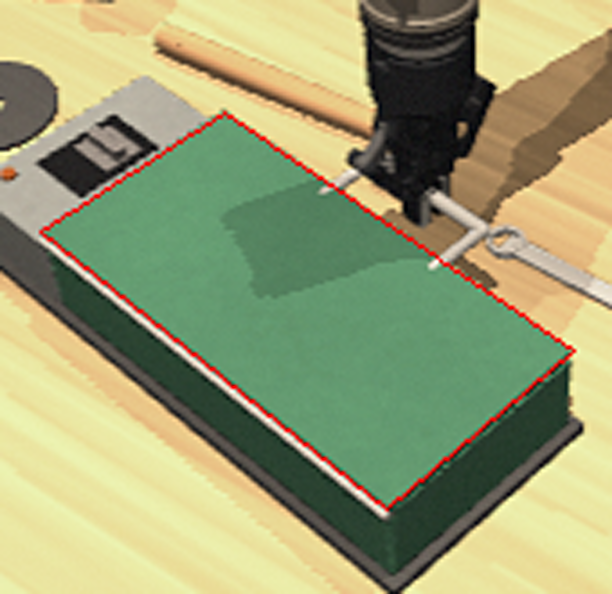

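The lid matches the shut outline. I'll press a little further to feel the rim.

>>> apply_moves:
  rows:
    - [0, 0, 0.004, 0, 0, 0]
    - [0, 0, 0.008, 0, 0, 0]
    - [0, 0, 0.008, 0, 0, 0]

```text
clock: 62.0
tcp_pos: [0.4398, -0.0794, 0.0622]
orientation: [-2.378, -2.053, 0.001]
contact_force: [-1.6, -5.7, 0.8]
grip_width: 0.0108
gripper_force: 39.9
```

>>> apply_moves:
  rows:
    - [0, 0, 0.004, 0, 0, 0]
    - [0, 0, 0.008, 0, 0, 0]
    - [0, 0, 0.008, 0, 0, 0]

```text
clock: 62.38
tcp_pos: [0.4397, -0.0794, 0.0608]
orientation: [-2.377, -2.052, 0.0]
contact_force: [-3.2, -5.0, 12.8]
grip_width: 0.0107
gripper_force: 41.2
```

The rim is felt at 12.8 N, so the lid is shut. I'm releasing it and going to the robot side of the switch.

>>> apply_moves:
  rows:
    - [0, 0, 0, 0, 0, 0]
    - [0, 0, 0, 0, 0, 0]
    - [0, 0, 0, 0, 0, 0]
    - [0, 0, -0.2, 0, 0, 0]
    - [0, 0, -0.42, 0, 0, 0]
  claw: 0.4

```text
clock: 63.0
tcp_pos: [0.4394, -0.0789, 0.1661]
orientation: [-2.376, -2.053, 0.005]
contact_force: [2.7, 1.8, 0.8]
grip_width: 0.034
gripper_force: 0.0
```

Run:
```python
from p import *
p,q,o=pose(); print(p.round(4),o["grip_width"],o["contact_force"].round(1))
f=r.grab_frame("scene"); print([(a["point"],round(a["conf"],2)) for n in("lid_bar","switch_ridge") for a in r.landmark_of(f,n)[:1]])
plan([(M(-.052,-.227,.17),YM,1),(M(-.052,-.227,.0755),YM,1)])
```

```text
[ 0.4394 -0.0789  0.1661] 0.03400253001025944 [2.7 1.8 0.8]
[([311.2, 205.1], 0.76), ([225.2, 189.3], 0.62)]
-> [ 0.482 -0.315  0.17 ] rows 4 [-0.915, 0.296, -0.011, 0.003, -0.002, 0.0]
-> [ 0.482 -0.315  0.076] rows 2 [0.0, 0.0, 0.378, -0.0, 0.0, -0.0]
```

>>> apply_moves:
  rows:
    - [-0.915, 0.29, -0.02, 0, 0, 0]
    - [-0.915, 0.29, -0.02, 0, 0, 0]
    - [-0.915, 0.29, -0.02, 0, 0, 0]
    - [-0.915, 0.29, -0.02, 0, 0, 0]
    - [-0.915, 0.29, -0.02, 0, 0, 0]
  claw: 0

```text
clock: 63.78
tcp_pos: [0.477, -0.3204, 0.1693]
orientation: [2.384, 2.046, -0.005]
contact_force: [-0.4, 0.4, -0.7]
grip_width: -0.0003
gripper_force: 0.0
```

>>> apply_moves:
  rows:
    - [0, 0, 0, 0, 0, 0]
    - [0, 0, 0.1, 0, 0, 0]
    - [0, 0, 0.1, 0, 0, 0]
    - [0, 0, 0.1, 0, 0, 0]

```text
clock: 64.28
tcp_pos: [0.4791, -0.3148, 0.1458]
orientation: [-2.375, -2.056, -0.0]
contact_force: [-0.9, 0.5, 0.2]
grip_width: -0.0001
gripper_force: 0.0
```

Run:
```python
from p import *
p,q,o=pose(); P=M(-.052,-.227,.0755); print(p.round(4),o["grip_width"])
plan([((*P[:2],p[2]),YM,1),(P,YM,1)])
```

```text
[ 0.4791 -0.3148  0.1458] -0.00014264555428029929
-> [ 0.482 -0.315  0.146] rows 1 [-0.0, 0.013, -0.0, -0.0, -0.0, 0.0]
-> [ 0.482 -0.315  0.076] rows 2 [0.0, 0.0, 0.281, -0.0, 0.0, -0.0]
```

>>> apply_moves:
  rows:
    - [0, 0, 0.1, 0, 0, 0]
    - [0, 0, 0.2, 0, 0, 0]
    - [0, 0, 0.275, 0, 0, 0]
    - [0, 0, 0.275, 0, 0, 0]

```text
clock: 64.78
tcp_pos: [0.4784, -0.3152, 0.0761]
orientation: [-2.375, -2.053, 0.001]
contact_force: [-0.3, 0.4, -0.6]
grip_width: -0.0001
gripper_force: 0.0
```

>>> apply_moves:
  rows:
    - [0, 0.025, 0, 0, 0, 0]
    - [0, 0.045, 0, 0, 0, 0]
    - [0, 0.06, 0, 0, 0, 0]
    - [0, 0.07, 0, 0, 0, 0]
    - [0, 0.08, 0, 0, 0, 0]

```text
clock: 65.4
tcp_pos: [0.4988, -0.3187, 0.0768]
orientation: [2.377, 2.054, 0.0]
contact_force: [-0.2, -0.1, -0.1]
grip_width: -0.0002
gripper_force: 0.0
```

>>> apply_moves:
  rows:
    - [0, 0.012, 0, 0, 0, 0]
    - [0, 0.024, 0, 0, 0, 0]
    - [0, 0.036, 0, 0, 0, 0]
    - [0, 0.036, 0, 0, 0, 0]

```text
clock: 65.9
tcp_pos: [0.5078, -0.32, 0.0768]
orientation: [2.377, 2.054, 0.0]
contact_force: [0.4, -0.4, -0.0]
grip_width: 0.0
gripper_force: 0.0
```

>>> apply_moves:
  rows:
    - [0, 0.01, 0, 0, 0, 0]
    - [0, 0.02, 0, 0, 0, 0]
    - [0, 0.028, 0, 0, 0, 0]
    - [0, 0.028, 0, 0, 0, 0]

```text
clock: 66.4
tcp_pos: [0.5142, -0.321, 0.0767]
orientation: [-2.377, -2.054, 0.0]
contact_force: [-0.9, 1.1, 0.8]
grip_width: -0.0003
gripper_force: 0.6
```

Run:
```python
from p import *
p,q,o=pose(); print(Rz(-V[2])@(p-[V[0],V[1],0]),o["contact_force"].round(1))
f=r.grab_frame("scene"); print([(a["point"],round(a["conf"],2)) for n in("lid_bar","switch_ridge") for a in r.landmark_of(f,n)[:1]])
```

```text
[-0.01975535 -0.22800816  0.07671712] [-0.9  1.1  0.8]
[([314.5, 205.5], 0.84)]
```

>>> apply_moves:
  rows:
    - [0, 0.008, 0.002, 0, 0, 0]
    - [0, 0.016, 0.003, 0, 0, 0]
    - [0, 0.024, 0.004, 0, 0, 0]
    - [0, 0.032, 0.004, 0, 0, 0]
    - [0, 0.032, 0.004, 0, 0, 0]

```text
clock: 67.18
tcp_pos: [0.5234, -0.3223, 0.0759]
orientation: [2.375, 2.054, 0.001]
contact_force: [0.2, -0.3, -0.1]
grip_width: -0.0002
gripper_force: 0.1
```

>>> apply_moves:
  rows:
    - [0, 0.008, 0, 0, 0, 0]
    - [0, 0.016, 0, 0, 0, 0]
    - [0, 0.024, 0, 0, 0, 0]
    - [0, 0.024, 0, 0, 0, 0]

```text
clock: 67.68
tcp_pos: [0.5286, -0.323, 0.0758]
orientation: [2.376, 2.054, 0.0]
contact_force: [-0.8, 0.0, -0.3]
grip_width: 0.0005
gripper_force: 0.0
```

>>> apply_moves:
  rows:
    - [0, 0.005, 0, 0, 0, 0]
    - [0, 0.01, 0, 0, 0, 0]
    - [0, 0.01, 0, 0, 0, 0]

```text
clock: 68.05
tcp_pos: [0.5309, -0.3234, 0.0758]
orientation: [2.377, 2.054, 0.0]
contact_force: [0.1, 0.1, 0.4]
grip_width: -0.0004
gripper_force: 0.0
```

Now I retract and move clear, then check.

>>> apply_moves:
  rows:
    - [0, -0.04, 0, 0, 0, 0]
    - [0, -0.04, -0.2, 0, 0, 0]
    - [0, -0.04, -0.4, 0, 0, 0]
    - [0, -0.04, -0.6, 0, 0, 0]
    - [0, -0.04, -0.6, 0, 0, 0]

```text
clock: 68.68
tcp_pos: [0.5218, -0.3238, 0.2297]
orientation: [2.373, 2.049, 0.005]
contact_force: [-0.5, -0.3, -0.5]
grip_width: 0.0001
gripper_force: 0.0
```

>>> apply_moves:
  rows:
    - [0.9, 0, -0.2, 0, 0, 0]
    - [0.9, 0, -0.2, 0, 0, 0]
    - [0.9, 0, -0.2, 0, 0, 0]
    - [0.9, 0, -0.2, 0, 0, 0]
    - [0.9, 0, -0.2, 0, 0, 0]

```text
clock: 69.3
tcp_pos: [0.5538, -0.0948, 0.2749]
orientation: [-2.368, -2.062, -0.001]
contact_force: [-0.9, -0.8, -0.0]
grip_width: -0.0002
gripper_force: 0.0
```

Run:
```python
from p import *
f=r.grab_frame("scene"); g=r.grab_frame("top")
a=f["pixels"][155:325,180:370]; b=g["pixels"][185:285,290:460]
save({"pixels":np.hstack([cv2.resize(a,(400,360),interpolation=cv2.INTER_CUBIC),cv2.resize(b,(400,360),interpolation=cv2.INTER_CUBIC)])},"end.png")
for F in(f,g): print([(x["point"],round(x["conf"],2)) for n in("lid_bar","switch_ridge") for x in r.landmark_of(F,n)[:1]],[proj(F,M(s,-.227,.081))[0].round(1) for s in(.01,-.01)])
for n in("wrench","hammer","brush","disc","tin","oil"):
    print(n,[np.round(x["point"]).tolist() for F in(f,g) for x in r.landmark_of(F,n)[:1]])
```

```text
[([315.9, 207.5], 0.76), ([215.6, 191.1], 0.59)] [array([218. , 191.8]), array([223.8, 188.2])]
[([430.0, 241.6], 0.56)] [array([429.2, 239.8]), array([428.4, 245.9])]
wrench [[359.0, 232.0]]
hammer [[276.0, 176.0], [417.0, 304.0]]
brush [[510.0, 382.0], [167.0, 234.0]]
disc [[191.0, 180.0], [480.0, 259.0]]
tin [[303.0, 357.0], [289.0, 175.0]]
oil [[172.0, 265.0], [412.0, 180.0]]
```

View pics/end.png

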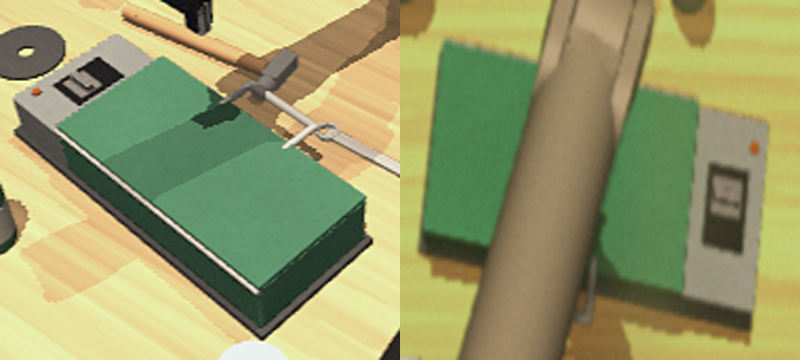

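The switch ridge is back at the far end (on) and the lid is down. The bar's corner looks different against the wrench, so I'll compare it with the first picture.

Run:
```python
from p import *
f=r.grab_frame("scene"); a=cv2.imread("pics/scene0.png"); a=cv2.resize(a,(640,480),interpolation=cv2.INTER_AREA)
b=np.ascontiguousarray(f["pixels"][:,:,::-1])
S=lambda i:cv2.resize(i[175:265,270:370],(400,360),interpolation=cv2.INTER_CUBIC)
cv2.imwrite("pics/cmp.png",np.hstack([S(a),S(b)]))
```

```text
(no output)
```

View pics/cmp.png

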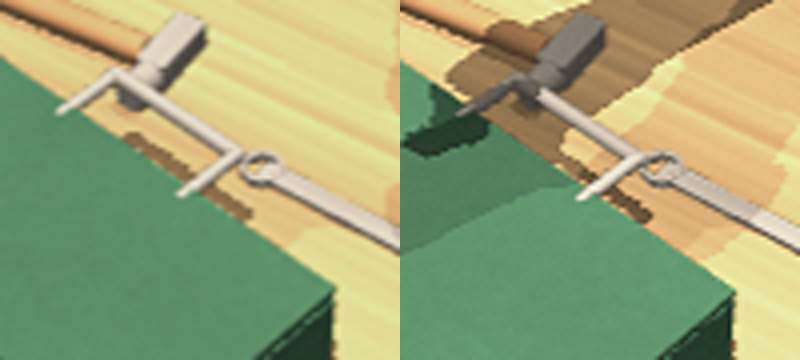

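The lid edge, bar and wrench sit where they did at the start. I'm handing in.

```bash
python3 -c "
from bench import r
print(r.hand_in())"
```

```text
the job is handed in; nothing more can be done
None
```

The job is handed in: I switched the deburrer off, opened the lid to its stop, put all five workpieces in the tub, shut the lid gently and switched it back on at about 68 s of the 210 s; the final pictures show the other tools and containers where they started.

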